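Refill the sweets carousel

ROBOT

A 7-joint arm with a two-finger parallel gripper is mounted at the origin on the work surface. World frame = base frame: x ahead of the robot, y to its left, z up, the work surface at z = 0. Lengths are in mm, angles in rad, forces in N, time in s.
With the tool pointing down it reaches from about 400 to 875 mm from the base axis. Payload 4.4 kg.
Tool frame: the origin (TCP) lies at the very end of the fingers, on their centre line; the grasp point (between the pads) lies 19 mm behind it; z points along the fingers, y is the direction in which the jaws open and shut (so a half turn about z gives the same grasp; the last joint's range is limited). The gripper opens to 85 mm and grips with 20 to 120 N. Pads are 22 mm wide; open, the fingers measure 114 mm over their backs; the gripper's body (76 mm by 85 mm) begins 54 mm behind the grasp point. The pads swing forward as they close: fully open they stand 13 mm farther back than shut.
Start: joints at [1.156, 0.628, 0.038, 1.517, -0.027, 0.996, -0.02], TCP at [222.179, -610.864, 231.313] pointing down, gripper open.
Joint ranges: [-3.06, 3.06], [-0.37, 2.12], [-1.25, 1.32], [0.18, 2.47], [-1.1, 4.24], [0.23, 1.98], [-2.94, 2.94]. Speed limits (rad/s): [2.57, 2.57, 3.14, 3.14, 3.14, 3.14, 3.14].

INTERFACE

Orientations are given as [roll, pitch, yaw] about the fixed x, y, z axes, in that order (R = Rz(yaw) Ry(pitch) Rx(roll)).
In Python, from cell import read_state, get_image, calibration, finish_job gives the robot as it stands. The module is installed in compiled form; this text tells all that it offers.
- The arm moves only by the tool apply_moves, never from a script. Its argument "increments" is a list of rows, each an object of numbers: "tx", "ty", "tz": the shift along the world's x, y, z in m; "rx", "ry", "rz": the turn, a rotation vector about the world's x, y, z in units of 5 degrees (1.0 is 5 degrees); "claw": the finger opening in m, from 0 to 0.0854. In form: [{"tx": .., "ty": .., "tz": .., "rx": .., "ry": .., "rz": .., "claw": ..}, ...]. A call has 1 to 12 rows; each row is the pose to reach, as a shift and turn from the pose commanded when the call began; what a row does not reach only later rows make up. A row lasts 1/10 s, in which the tool goes at most 50 mm and 8.59 degrees, less where a joint would pass 70% of its speed; a pose out of reach is approached as far as the arm can. A call with a gripper value outside its range is refused whole. The fingers move at their own pace and stop on an object; the grip force is fixed at half the most. Time passes only in rows, so rows that repeat a pose let the fingers close. It gives the time, the measured TCP pose, the force and the opening at its end, in the units of the state.
- read_state(): the state, without advancing time (a new reading comes with each control period).
- get_image(name): name is "side" or "top"; returns the picture (420x560x3 uint8, red, green, blue); there is no depth.
- calibration(name): a dict with "camera_matrix" (3x3 intrinsics, pixels), "origin" and "attitude" of the camera in the world. Camera axes: x right, y up, looking along -z (the intrinsics and any distortion apply to the point x, -y, -z); pixel columns grow to the right and rows downward; lengths in mm; the calibration is good to about 2 mm. A picture is of the moment at which its call begins. calibration takes no time and is no camera call.
- finish_job(): hands the job in, once; it reports no verdict.
The state is a dict: "clock": time; "qpos": joint angles; "qd": joint speeds; "tau": joint torques, N m; "eef_pos": TCP position; "tool_rot": TCP orientation; "force": force on the tool from outside, world axes, zero at the start; "torque": the same for the moment, N m; "width": finger opening in mm.
Only numpy, scipy, OpenCV 4.12 (cv2) and the standard library are available. Lean on these libraries where they do the work, as an engineer would, in place of code of your own. Each camera call takes 0.05 s, during which the arm holds its last target. There are 200 camera calls.

TASK

The empty jar of the sweets carousel needs refilling, and it can only be reached at the cover's front opening: lift the red plunger knob, turn the deck until the empty jar stands at the opening, and let the plunger drop fully home so that the deck is locked. Then pour all six green sweets from the white cup into that jar and stand the cup back upright on the counter. Leave the jars in their wells and do not disturb the other things on the counter.

Things in the scene. Friction and masses are not known exactly. Their poses are not given: they have to be found in the camera images.
- carousel: Fixed base of the revolving sweets carousel: steel disc 330 mm across, 30 mm thick, screwed down. Origin: centre of its underside, on the deck's vertical axis; z up; its -x points to the front, the only side the cover leaves open. On it a dark index ring (radius 138 to 162 mm, top 42 mm above the counter) with three notches 15 mm wide, 12 mm deep, at 0, +120 and -120 degrees about z from its +x.
- cover (a point): Top of the black nut on the carousel's column, on the axis, 135 mm above the counter. The column holds the fixed clear cover: a flat D, radius 117 mm, 118 to 122 mm above the counter, its straight front edge (aluminium strip, top at 125 mm) 20 mm in front of the axis. It covers the two far wells; the jar at the front stands clear of it.
- deck (a joint): Turn (rad) of the aluminium deck about the carousel's axis: 0 at the start, growing anticlockwise from above, no stops, light bearing (0.12 N m). Three wells 72 mm from the axis, 120 degrees apart, 8 mm lips, hold a jar each; a bracket midway between two wells carries the plunger. At 0 the plunger is at the base's +x (far side), the wells at +60, 180 (the opening) and -60 degrees from +x.
- plunger (a joint): Height (m) of the sprung plunger above home: 0 = home, its 12 mm round-ended pin in a notch and the deck locked (under 1 degree of play); 0.012 = pin riding on top of the ring; 0.018 = fully up. It takes 4.5 N to start and 8 N at 15 mm, must be up more than 12 mm for the deck to turn, and springs down by itself into the next notch when let go.
- knob (a point): Centre of the plunger's red knob: 32 mm diameter, 28 mm high, 104 mm above the counter when home. It moves with plunger and deck, 150 mm from the axis, and spins freely on its stem, so the gripper need not turn with the deck. Below it a 21 mm sleeve (86 down to 66 mm above the counter; 26 mm wide below), bracket top at 56 mm. The cover's edge passes 33 mm inside this point.
- opening (a point): Fixed point of the carousel, 72 mm in front of the axis (base's -x), 108 mm above the counter: the centre of the mouth of a jar that stands at the cover's opening.
- jar_empty: The empty clear jar: straight cylinder, 88 mm in diameter, 62 mm high, walls and floor 4 mm (mouth 80 mm), loose in a well of the deck, at the start in one of the two covered wells. Origin: centre of its underside, 46 mm above the counter; rim at 108 mm.
- jar_red: Full jar of red sweets, same size and origin as the empty jar, 0.36 kg. At the start it stands at the opening.
- jar_blue: Full jar of blue sweets, same size and origin, 0.36 kg. At the start it is in the other covered well.
- cup: White straight-sided cup on the counter, 67 mm in diameter, 56 mm high, wall 3 mm, floor 4 mm, about 80 g, holding six green sweets. Origin: centre of its underside; z to its mouth. The sweets start to roll out over the lip when it is tipped about 70 degrees and have all left at about 105.
- sweet0_center (a point): Centre of green sweet 1 of 6: a round ball 22 mm in diameter, 10 g, smooth, rolling. At the start in the cup, in two layers of three.
- sweet1_center (a point): Centre of green sweet 2 of 6: a round ball 22 mm in diameter, 10 g, smooth, rolling. At the start in the cup, in two layers of three.
- sweet2_center (a point): Centre of green sweet 3 of 6: a round ball 22 mm in diameter, 10 g, smooth, rolling. At the start in the cup, in two layers of three.
- sweet3_center (a point): Centre of green sweet 4 of 6: a round ball 22 mm in diameter, 10 g, smooth, rolling. At the start in the cup, in two layers of three.
- sweet4_center (a point): Centre of green sweet 5 of 6: a round ball 22 mm in diameter, 10 g, smooth, rolling. At the start in the cup, in two layers of three.
- sweet5_center (a point): Centre of green sweet 6 of 6: a round ball 22 mm in diameter, 10 g, smooth, rolling. At the start in the cup, in two layers of three.
- cup_stack_a: Bystander to leave standing where it is: stack of seven upturned white paper cups, 75 mm across, 118 mm high. Origin: centre of its underside.
- cup_stack_b: Bystander to leave standing where it is: stack of five upturned white paper cups, 75 mm across, 96 mm high. Origin: centre of its underside.
- syrup: Bystander to leave standing where it is: amber syrup bottle, 62 mm across, 190 mm high. Origin: centre of its underside.
- sugar_jar: Bystander to leave standing where it is: white sugar jar with steel lid, 84 mm across, 130 mm high. Origin: centre of its underside.
Not all that is in view belongs to the job. Leave any yellow look-alike of the cup alone.

How it is judged (in metres and radians):
On the way, in this order (a step that is already met when the one before it is completed fails the run):
1. the plunger is lifted out of its notch (value of joint plunger above 0.0112 m), for 0.1 s.
2. the empty jar stands at the opening and the plunger is home (value of joint plunger below 0.002 m and horizontal distance between jar_empty and opening below 0.01 m), for 0.3 s.
At the end, for the whole second after the job is handed in: The empty jar is at the opening (within 10 mm of its centre), the plunger is home (within 2 mm), all six green sweets are inside that jar below its rim, and the cup stands upright (within 0.1 rad) at rest on the counter (all of step 2 and horizontal distance between each of sweet0_center, sweet1_center, sweet2_center, sweet3_center, sweet4_center, sweet5_center and jar_empty below 0.036 m and z of sweet0_center in the frame of jar_empty between 0 and 0.062 m and z of sweet1_center in the frame of jar_empty between 0 and 0.062 m and z of sweet2_center in the frame of jar_empty between 0 and 0.062 m and z of sweet3_center in the frame of jar_empty between 0 and 0.062 m and z of sweet4_center in the frame of jar_empty between 0 and 0.062 m and z of sweet5_center in the frame of jar_empty between 0 and 0.062 m and height (world z) of cup below 0.008 m and angle between cup's own z axis and vertical below 0.1 rad and linear speed of cup below 0.02 m/s); the robot touches nothing.
It fails at once if a bystander is pushed more than 30 mm or tipped (distance of any of cup_stack_a, cup_stack_b, syrup, sugar_jar from where it was at the start of the episode above 0.03 m or angle between any of cup_stack_a, cup_stack_b, syrup, sugar_jar's own z axis and vertical above 0.4 rad).
It fails at once if a jar is lifted or tipped out of its well (angle between any of jar_empty, jar_red, jar_blue's own z axis and vertical above 0.2 rad or height (world z) of any of jar_empty, jar_red, jar_blue above 0.062 m).
It also fails if it takes over 69 s, if anything falls off the work surface, if the arm or the gripper's body presses on something with over 40 N, if the wrist force passes 120 N, or if a joint passes its speed limit or range.

## Working session

There is one attempt and no reset: what is moved stays moved. The work goes in short steps, Python scripts to look and compute and a tool call to move; the robot and the scene stay as the last step left them, time stands still between calls to the robot, and variables do not carry over. Pictures are saved under pics/ and viewed, about 8 in all and at most 12, crops included, and the job is handed in when it is done.

Besides the shell and the picture viewer there is one more tool, called after "Emit:" by a JSON object that holds its "method" and its "body". apply_moves: Moves the arm, as the interface text tells. Its arguments: {"type":"object","properties":{"increments":{"type":"array"}},"required":["increments"]}

```bash
mkdir -p pics; python3 - <<'E'
from cell import *
import cv2
for n in("side","top"):
    im=get_image(n); cv2.imwrite(f"pics/{n}0.png",cv2.cvtColor(im,cv2.COLOR_RGB2BGR)); print(calibration(n))
s=read_state();print(s['clock'],s['eef_pos'],s['tool_rot'],s['width'])
E
```

```text
{'camera_matrix': array([[387.43328045,   0.        , 283.38198041],
       [  0.        , 387.43328045, 215.85225845],
       [  0.        ,   0.        ,   1.        ]]), 'origin': array([306.65450621, 549.28697664, 750.36818991]), 'attitude': array([ 0.79396363, -0.00844605, -2.66431183])}
{'camera_matrix': array([[424.20360619,   0.        , 272.62672821],
       [  0.        , 424.20360619, 210.02094438],
       [  0.        ,   0.        ,   1.        ]]), 'origin': array([ 510.13627631,  -31.29901232, 1355.32735693]), 'attitude': array([ 7.92122972e-02,  6.08332951e-04, -1.56594014e+00])}
0.1 [ 221.98763574 -610.33114332  230.48687346] [-3.13987877e+00  2.97283648e-05  3.48807269e-01] 85.53189674402694
```

View pics/side0.png

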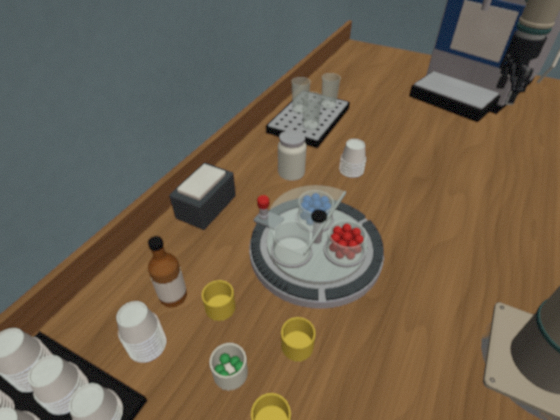

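View pics/top0.png

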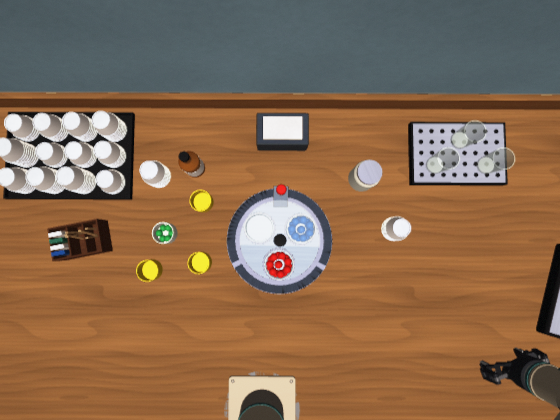

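White cup with the green sweets: top (163,233), side (229,366). The yellow look-alikes are at top (200,201), (148,270) and (199,263). The empty jar is at top (259,228), in the +60° well, so the deck must turn +120°. The plunger knob is at top (281,189). I'll enlarge this area to confirm and measure.

```bash
cat > h.py <<'E'
import numpy as np, cv2
from scipy.spatial.transform import Rotation as R
from cell import *
def ray(n,u,v):
    c=calibration(n);K=c['camera_matrix']
    d=np.array([(u-K[0,2])/K[0,0],-(v-K[1,2])/K[1,1],-1.])
    return c['origin'],R.from_euler('xyz',c['attitude']).apply(d)
def at(n,u,v,z):
    o,d=ray(n,u,v); return np.round((o+d*(z-o[2])/d[2]),1)
def px(n,p):
    c=calibration(n);K=c['camera_matrix']
    q=R.from_euler('xyz',c['attitude']).inv().apply(np.array(p,float)-c['origin'])
    return np.round([K[0,2]+K[0,0]*q[0]/-q[2],K[1,2]+K[1,1]*q[1]/q[2]],1)
def crop(n,f,x0,y0,x1,y1,s):
    im=cv2.cvtColor(get_image(n),cv2.COLOR_RGB2BGR)[y0:y1,x0:x1]
    cv2.imwrite(f,cv2.resize(im,None,fx=s,fy=s,interpolation=cv2.INTER_CUBIC))
E
python3 - <<'E'
from h import *
crop("top","pics/t1.png",140,160,340,300,4)
crop("side","pics/s1.png",190,180,390,400,2.7)
im=get_image("top"); r,g,b=[im[...,i].astype(int) for i in range(3)]
def blob(m,x0,y0,x1,y1):
    ys,xs=np.nonzero(m[y0:y1,x0:x1]); return xs.mean()+x0,ys.mean()+y0,len(xs)
k=blob((r>150)&(g<70),265,175,300,205);print("knob",k,at("top",k[0],k[1],115))
k=blob((r+g+b<110),270,230,292,250);print("nut",k,at("top",k[0],k[1],134))
im=get_image("side"); r,g,b=[im[...,i].astype(int) for i in range(3)]
k=blob((r>120)&(g<70),250,185,280,215);print("knob side",k,at("side",k[0],k[1],106))
k=blob((r+g+b<110),305,205,330,222);print("nut side",k,at("side",k[0],k[1],130))
print("cup top",at("top",163.5,233,56),"cup side",at("side",229,360,56))
E
```

```text
knob (np.float64(280.76190476190476), np.float64(189.02380952380952), 84) [670.7 -53.7 115. ]
nut (np.float64(279.962962962963), np.float64(239.09876543209876), 81) [523.4 -51.6 134. ]
knob side (np.float64(262.8349514563107), np.float64(200.04854368932038), 103) [673.5 -61.3 106. ]
nut side (np.float64(318.4878048780488), np.float64(215.91056910569105), 123) [520.8 -51.  130. ]
cup top [541.1 303.6  56. ] cup side [540.  304.5  56. ]
```

View pics/t1.png

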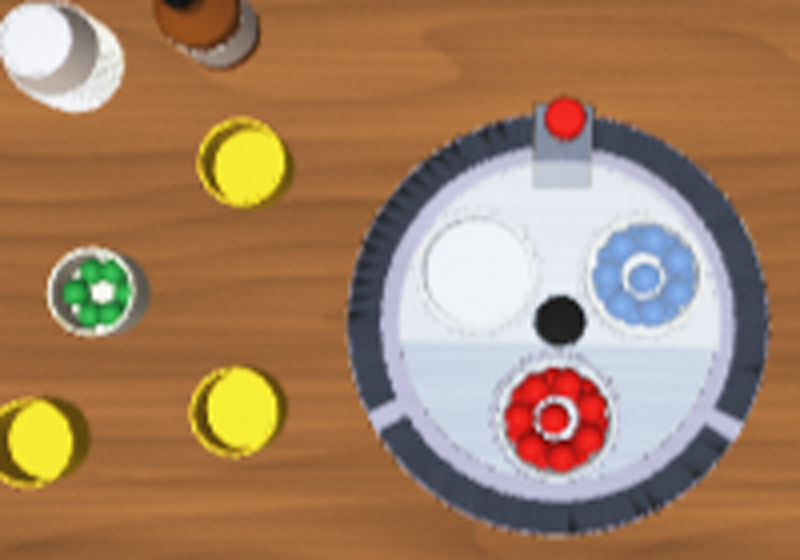

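View pics/s1.png

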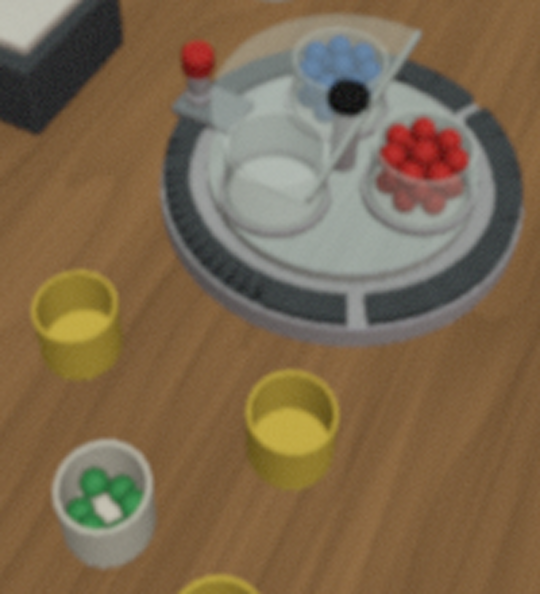

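Confirmed: the white cup with green sweets is at about (541,304). The axis is at about (522,-51) and the knob at about (671,-54). I'll start moving towards the knob.

Emit:
{"method": "apply_moves", "body": {"increments": [{"tx": 0.45, "ty": 0.556, "tz": -0.03, "rz": -4, "claw": 0.06}, {"tx": 0.45, "ty": 0.556, "tz": -0.03, "rz": -4, "claw": 0.06}, {"tx": 0.45, "ty": 0.556, "tz": -0.03, "rz": -4, "claw": 0.06}, {"tx": 0.45, "ty": 0.556, "tz": -0.03, "rz": -4, "claw": 0.06}, {"tx": 0.45, "ty": 0.556, "tz": -0.03, "rz": -4, "claw": 0.06}, {"tx": 0.45, "ty": 0.556, "tz": -0.03, "rz": -4, "claw": 0.06}, {"tx": 0.45, "ty": 0.556, "tz": -0.03, "rz": -4, "claw": 0.06}, {"tx": 0.45, "ty": 0.556, "tz": -0.03, "rz": -4, "claw": 0.06}, {"tx": 0.45, "ty": 0.556, "tz": -0.03, "rz": -4, "claw": 0.06}, {"tx": 0.45, "ty": 0.556, "tz": -0.03, "rz": -4, "claw": 0.06}, {"tx": 0.45, "ty": 0.556, "tz": -0.03, "rz": -4, "claw": 0.06}, {"tx": 0.45, "ty": 0.556, "tz": -0.03, "rz": -4, "claw": 0.06}]}}

```text
$.increments[0]: bad value
```

```bash
cat >> h.py <<'E'
import json
def log():
    s=read_state(); d=dict(q=list(map(float,s['qpos'])),p=list(map(float,s['eef_pos'])),r=list(map(float,s['tool_rot'])))
    open('log.jsonl','a').write(json.dumps(d)+"\n"); print(round(s['clock'],2),np.round(s['eef_pos'],1),np.round(s['tool_rot'],3),np.round(s['qpos'],3),np.round(s['force'],1),round(s['width'],1))
E
python3 - <<'E'
from h import *
log()
print("notches",at("top",236.75,263.25,42),at("top",322,266,42))
print("knob",at("top",281.2,189.5,118),"nut",at("top",280,240.1,135))
print("red",at("top",279.5,264.5,108),"empty floor",at("top",259,228.5,50))
print(px("top",[522,-51.5,135]),px("side",[522,-51.5,135]),px("side",[671,-55,118]))
E
```

```text
0.3 [ 222.1 -610.7  231. ] [-3.141 -0.     0.349] [ 1.156  0.629  0.038  1.518 -0.027  0.996 -0.02 ] [ 0.2 -0.5  0.9] 85.6
notches [449.6  79.5  42. ] [ 442.5 -182.6   42. ]
knob [668.9 -55.  118. ] nut [520.5 -51.7 135. ]
red [449.7 -50.9 108. ] empty floor [556.5  11.6  50. ]
[279.9 239.6] [318.3 214. ] [262.3 198.3]
```

Emit:
{"method": "apply_moves", "body": {"increments": [{"tx": 0.04, "ty": 0.05, "tz": 0, "rx": 0, "ry": 0, "rz": -1, "claw": 0.06}]}}

```text
clock: 0.4
eef_pos: [246.5, -577.2, 231.1]
tool_rot: [3.138, 0.005, 0.248]
force: [0.9, -0.0, 0.5]
width: 73.2
```

Emit:
{"method": "apply_moves", "body": {"increments": [{"tx": 0.41, "ty": 0.5, "tz": -0.03, "rx": 0, "ry": 0, "rz": -3, "claw": 0.06}, {"tx": 0.41, "ty": 0.5, "tz": -0.03, "rx": 0, "ry": 0, "rz": -3, "claw": 0.06}, {"tx": 0.41, "ty": 0.5, "tz": -0.03, "rx": 0, "ry": 0, "rz": -3, "claw": 0.06}, {"tx": 0.41, "ty": 0.5, "tz": -0.03, "rx": 0, "ry": 0, "rz": -3, "claw": 0.06}, {"tx": 0.41, "ty": 0.5, "tz": -0.03, "rx": 0, "ry": 0, "rz": -3, "claw": 0.06}, {"tx": 0.41, "ty": 0.5, "tz": -0.03, "rx": 0, "ry": 0, "rz": -3, "claw": 0.06}, {"tx": 0.41, "ty": 0.5, "tz": -0.03, "rx": 0, "ry": 0, "rz": -3, "claw": 0.06}, {"tx": 0.41, "ty": 0.5, "tz": -0.03, "rx": 0, "ry": 0, "rz": -3, "claw": 0.06}, {"tx": 0.41, "ty": 0.5, "tz": -0.03, "rx": 0, "ry": 0, "rz": -3, "claw": 0.06}, {"tx": 0.41, "ty": 0.5, "tz": -0.03, "rx": 0, "ry": 0, "rz": -3, "claw": 0.06}, {"tx": 0.41, "ty": 0.5, "tz": -0.03, "rx": 0, "ry": 0, "rz": -3, "claw": 0.06}, {"tx": 0.41, "ty": 0.5, "tz": -0.03, "rx": 0, "ry": 0, "rz": -3, "claw": 0.06}]}}

```text
clock: 1.6
eef_pos: [634.6, -106.6, 203.5]
tool_rot: [3.141, -0.0, -0.0]
force: [0.7, 0.2, 0.2]
width: 60.0
```

```bash
python3 -c "
from h import *
log()"
```

```text
1.6 [ 634.6 -106.6  203.5] [ 3.141 -0.    -0.   ] [ 0.045  0.65   0.131  1.569 -0.099  0.928 -1.362] [0.7 0.2 0.2] 60.0
```

Emit:
{"method": "apply_moves", "body": {"increments": [{"tx": 0.036, "ty": 0.051, "tz": -0.04, "rx": 0, "ry": 0, "rz": 0, "claw": 0.06}, {"tx": 0.036, "ty": 0.051, "tz": -0.04, "rx": 0, "ry": 0, "rz": 0, "claw": 0.06}, {"tx": 0.036, "ty": 0.051, "tz": -0.04, "rx": 0, "ry": 0, "rz": 0, "claw": 0.06}, {"tx": 0.036, "ty": 0.051, "tz": -0.04, "rx": 0, "ry": 0, "rz": 0, "claw": 0.06}]}}

```text
clock: 2.0
eef_pos: [668.7, -58.7, 163.0]
tool_rot: [3.14, 0.002, -0.001]
force: [0.6, -0.1, 0.1]
width: 60.0
```

```bash
python3 -c "
from h import *
log()"
```

```text
2.0 [668.7 -58.7 163. ] [ 3.14e+00  2.00e-03 -1.00e-03] [-0.028  0.735  0.129  1.519 -0.109  0.896 -1.436] [ 0.6 -0.1  0.1] 60.0
```

Emit:
{"method": "apply_moves", "body": {"increments": [{"tx": 0.001, "ty": 0.001, "tz": -0.04, "rx": 0, "ry": 0, "rz": 0, "claw": 0.06}, {"tx": 0.001, "ty": 0.001, "tz": -0.079, "rx": 0, "ry": 0, "rz": 0, "claw": 0.06}, {"tx": 0.001, "ty": 0.001, "tz": -0.079, "rx": 0, "ry": 0, "rz": 0, "claw": 0.06}, {"tx": 0.001, "ty": 0.001, "tz": -0.079, "rx": 0, "ry": 0, "rz": 0, "claw": 0.06}, {"tx": 0.001, "ty": 0.001, "tz": -0.079, "rx": 0, "ry": 0, "rz": 0, "claw": 0.06}]}}

```text
clock: 2.5
eef_pos: [672.1, -58.0, 87.4]
tool_rot: [3.141, -0.004, -0.002]
force: [0.5, 0.5, -0.0]
width: 59.9
```

```bash
python3 -c "
from h import *
log();crop('side','pics/s2.png',200,140,340,240,5)"
```

```text
2.5 [672.1 -58.   87.4] [ 3.141e+00 -4.000e-03 -2.000e-03] [-0.02   0.829  0.114  1.564 -0.122  0.751 -1.427] [ 0.5  0.5 -0. ] 59.9
```

View pics/s2.png

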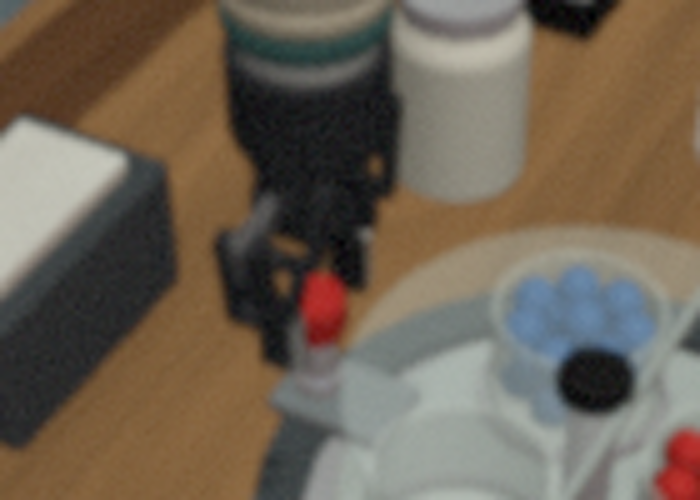

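The crop shows the fingers on either side of the red knob at crop (325,310), with the near finger at (275,320) and the far one at (355,255). Now I'll close on the knob.

Emit:
{"method": "apply_moves", "body": {"increments": [{"tx": 0, "ty": 0.001, "tz": 0, "rx": 0, "ry": 0, "rz": 0, "claw": 0.02}, {"tx": 0, "ty": 0.001, "tz": 0, "rx": 0, "ry": 0, "rz": 0, "claw": 0.02}, {"tx": 0, "ty": 0.001, "tz": 0, "rx": 0, "ry": 0, "rz": 0, "claw": 0.02}, {"tx": 0, "ty": 0.001, "tz": 0, "rx": 0, "ry": 0, "rz": 0, "claw": 0.02}, {"tx": 0, "ty": 0.001, "tz": 0, "rx": 0, "ry": 0, "rz": 0, "claw": 0.02}, {"tx": 0, "ty": 0.001, "tz": 0, "rx": 0, "ry": 0, "rz": 0, "claw": 0.02}]}}

```text
clock: 3.15
eef_pos: [671.4, -55.3, 86.2]
tool_rot: [3.142, -0.002, -0.0]
force: [-0.7, -0.3, 5.8]
width: 30.2
```

```bash
python3 -c "
from h import *
log()"
```

```text
3.15 [671.4 -55.3  86.2] [ 3.142e+00 -2.000e-03 -0.000e+00] [-0.023  0.83   0.113  1.565 -0.122  0.751 -1.429] [-0.7 -0.3  5.8] 30.2
```

Emit:
{"method": "apply_moves", "body": {"increments": [{"tx": 0, "ty": 0, "tz": 0.008, "rx": 0, "ry": 0, "rz": 0, "claw": 0.02}, {"tx": 0, "ty": 0, "tz": 0.016, "rx": 0, "ry": 0, "rz": 0, "claw": 0.02}, {"tx": 0, "ty": 0, "tz": 0.016, "rx": 0, "ry": 0, "rz": 0, "claw": 0.02}, {"tx": 0, "ty": 0, "tz": 0.016, "rx": 0, "ry": 0, "rz": 0, "claw": 0.02}]}}

```text
clock: 3.55
eef_pos: [670.9, -55.3, 100.4]
tool_rot: [3.142, -0.001, -0.0]
force: [4.0, 0.4, -8.1]
width: 30.6
```

```bash
python3 -c "
from h import *
log();im=get_image('side');crop('side','pics/s3.png',200,140,340,240,5)
im=get_image('side');r,g=im[...,0].astype(int),im[...,1].astype(int)
ys,xs=np.nonzero(((r>120)&(g<70))[180:215,250:285]);print(xs.mean()+250,ys.mean()+180,len(xs))
print(px('side',[671,-55,104]),px('side',[671,-55,120]))"
```

```text
3.55 [670.9 -55.3 100.4] [ 3.142e+00 -1.000e-03 -0.000e+00] [-0.025  0.812  0.116  1.558 -0.12   0.777 -1.431] [ 4.   0.4 -8.1] 30.6
265.40384615384613 196.05769230769232 52
[262.5 202.5] [262.3 197.6]
```

```bash
python3 -c "
import numpy as np
for a0 in(-1.4,58.6):
  for k in range(1,13):
    a=np.radians(a0+5*k);b=np.radians(a0);print(k,round(.15*(np.cos(a)-np.cos(b)),4),round(.15*(np.sin(a)-np.sin(b)),4))"
```

```text
1 -0.0003 0.0131
2 -0.0016 0.0261
3 -0.0042 0.0389
4 -0.0078 0.0515
5 -0.0125 0.0637
6 -0.0183 0.0755
7 -0.025 0.0867
8 -0.0327 0.0972
9 -0.0413 0.1071
10 -0.0508 0.1162
11 -0.0609 0.1244
12 -0.0718 0.1317
1 -0.0115 0.0063
2 -0.0234 0.0116
3 -0.0358 0.0159
4 -0.0485 0.019
5 -0.0614 0.021
6 -0.0745 0.0219
7 -0.0876 0.0217
8 -0.1006 0.0203
9 -0.1134 0.0178
10 -0.126 0.0141
11 -0.1382 0.0094
12 -0.15 0.0037
```

Emit:
{"method": "apply_moves", "body": {"increments": [{"tx": -0.0003, "ty": 0.0131, "tz": 0, "rx": 0, "ry": 0, "rz": 1, "claw": 0.02}, {"tx": -0.0016, "ty": 0.0261, "tz": 0, "rx": 0, "ry": 0, "rz": 2, "claw": 0.02}, {"tx": -0.0042, "ty": 0.0389, "tz": 0, "rx": 0, "ry": 0, "rz": 3, "claw": 0.02}, {"tx": -0.0078, "ty": 0.0515, "tz": 0, "rx": 0, "ry": 0, "rz": 4, "claw": 0.02}, {"tx": -0.0125, "ty": 0.0637, "tz": 0, "rx": 0, "ry": 0, "rz": 5, "claw": 0.02}, {"tx": -0.0183, "ty": 0.0755, "tz": 0, "rx": 0, "ry": 0, "rz": 6, "claw": 0.02}, {"tx": -0.025, "ty": 0.0867, "tz": 0, "rx": 0, "ry": 0, "rz": 7, "claw": 0.02}, {"tx": -0.0327, "ty": 0.0972, "tz": 0, "rx": 0, "ry": 0, "rz": 8, "claw": 0.02}, {"tx": -0.0413, "ty": 0.1071, "tz": 0, "rx": 0, "ry": 0, "rz": 9, "claw": 0.02}, {"tx": -0.0508, "ty": 0.1162, "tz": 0, "rx": 0, "ry": 0, "rz": 10, "claw": 0.02}, {"tx": -0.0609, "ty": 0.1244, "tz": 0, "rx": 0, "ry": 0, "rz": 11, "claw": 0.02}, {"tx": -0.0718, "ty": 0.1317, "tz": 0, "rx": 0, "ry": 0, "rz": 12, "claw": 0.02}]}}

```text
clock: 4.9
eef_pos: [597.6, 76.8, 100.1]
tool_rot: [-3.14, 0.001, 1.051]
force: [1.8, 0.9, -7.4]
width: 30.5
```

```bash
python3 -c "
from h import *
log()"
```

```text
4.9 [597.6  76.8 100.1] [-3.140e+00  1.000e-03  1.051e+00] [-0.079  0.729 -0.153  1.763  0.165  0.663 -0.844] [ 1.8  0.9 -7.4] 30.5
```

Emit:
{"method": "apply_moves", "body": {"increments": [{"tx": -0.0115, "ty": 0.0063, "tz": 0, "rx": 0, "ry": 0, "rz": 1, "claw": 0.02}, {"tx": -0.0234, "ty": 0.0116, "tz": 0, "rx": 0, "ry": 0, "rz": 2, "claw": 0.02}, {"tx": -0.0358, "ty": 0.0159, "tz": 0, "rx": 0, "ry": 0, "rz": 3, "claw": 0.02}, {"tx": -0.0485, "ty": 0.019, "tz": 0, "rx": 0, "ry": 0, "rz": 4, "claw": 0.02}, {"tx": -0.0614, "ty": 0.021, "tz": 0, "rx": 0, "ry": 0, "rz": 5, "claw": 0.02}, {"tx": -0.0745, "ty": 0.0219, "tz": 0, "rx": 0, "ry": 0, "rz": 6, "claw": 0.02}, {"tx": -0.0876, "ty": 0.0217, "tz": 0, "rx": 0, "ry": 0, "rz": 7, "claw": 0.02}, {"tx": -0.1006, "ty": 0.0203, "tz": 0, "rx": 0, "ry": 0, "rz": 8, "claw": 0.02}, {"tx": -0.1134, "ty": 0.0178, "tz": 0, "rx": 0, "ry": 0, "rz": 9, "claw": 0.02}, {"tx": -0.126, "ty": 0.0141, "tz": 0, "rx": 0, "ry": 0, "rz": 10, "claw": 0.02}, {"tx": -0.1382, "ty": 0.0094, "tz": 0, "rx": 0, "ry": 0, "rz": 11, "claw": 0.02}, {"tx": -0.15, "ty": 0.0037, "tz": 0, "rx": 0, "ry": 0, "rz": 12, "claw": 0.02}]}}

```text
clock: 6.1
eef_pos: [447.5, 78.8, 100.4]
tool_rot: [-3.139, 0.001, 2.098]
force: [1.5, -0.0, -7.7]
width: 30.7
```

Emit:
{"method": "apply_moves", "body": {"increments": [{"tx": 0, "ty": 0, "tz": 0, "rx": 0, "ry": 0, "rz": 0, "claw": 0.02}, {"tx": 0, "ty": 0, "tz": 0, "rx": 0, "ry": 0, "rz": 0, "claw": 0.02}]}}

```text
clock: 6.3
eef_pos: [448.2, 79.1, 100.4]
tool_rot: [-3.14, 0.001, 2.091]
force: [1.1, -0.3, -8.4]
width: 30.3
```

```bash
python3 -c "
from h import *
log();print(px('top',[449,79.7,110]))
crop('top','pics/t2.png',190,180,340,300,5)"
```

```text
6.3 [448.2  79.1 100.4] [-3.140e+00  1.000e-03  2.091e+00] [ 0.037  0.608 -0.396  2.156  0.511  0.469 -0.237] [ 1.1 -0.3 -8.4] 30.3
[234.7 264.5]
```

View pics/t2.png

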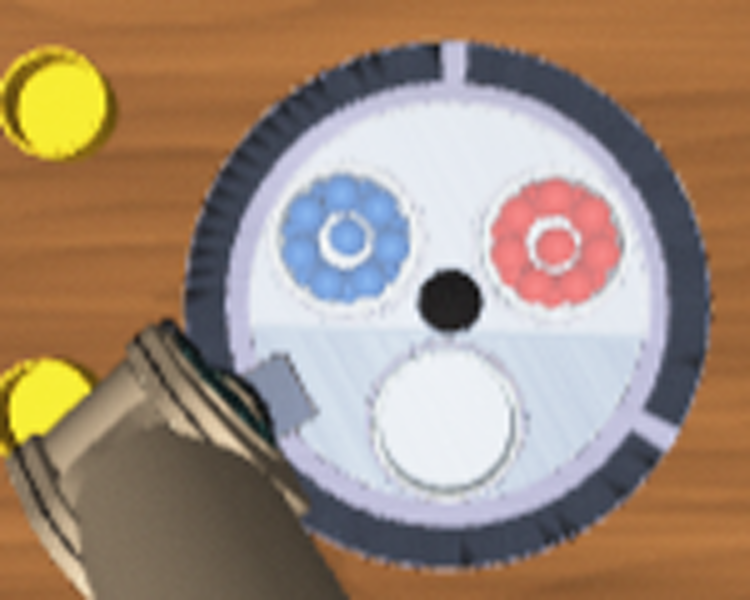

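The empty jar is now at the opening (crop (447,418)), with the blue and red jars under the cover. I'll lower the plunger into the notch.

Emit:
{"method": "apply_moves", "body": {"increments": [{"tx": 0, "ty": 0, "tz": -0.008, "rx": 0, "ry": 0, "rz": 0, "claw": 0.02}, {"tx": 0, "ty": 0, "tz": -0.015, "rx": 0, "ry": 0, "rz": 0, "claw": 0.02}, {"tx": 0, "ty": 0, "tz": -0.015, "rx": 0, "ry": 0, "rz": 0, "claw": 0.02}, {"tx": 0, "ty": 0, "tz": -0.015, "rx": 0, "ry": 0, "rz": 0, "claw": 0.02}]}}

```text
clock: 6.75
eef_pos: [450.5, 80.5, 86.1]
tool_rot: [3.139, 0.002, 2.094]
force: [0.4, -2.5, 5.4]
width: 31.0
```

```bash
python3 -c "
from h import *
log()"
```

```text
6.75 [450.5  80.5  86.1] [3.139e+00 2.000e-03 2.094e+00] [ 0.013  0.634 -0.366  2.163  0.538  0.428 -0.259] [ 0.4 -2.5  5.4] 31.0
```

Emit:
{"method": "apply_moves", "body": {"increments": [{"tx": 0, "ty": 0, "tz": 0, "rx": 0, "ry": 0, "rz": 0, "claw": 0.055}, {"tx": 0, "ty": 0, "tz": 0, "rx": 0, "ry": 0, "rz": 0, "claw": 0.055}, {"tx": 0, "ty": 0, "tz": 0, "rx": 0, "ry": 0, "rz": 0, "claw": 0.055}, {"tx": 0, "ty": 0, "tz": 0.05, "rx": 0, "ry": 0, "rz": 0, "claw": 0.055}, {"tx": 0, "ty": 0, "tz": 0.1, "rx": 0, "ry": 0, "rz": 0, "claw": 0.085}, {"tx": 0, "ty": 0, "tz": 0.14, "rx": 0, "ry": 0, "rz": 0, "claw": 0.085}, {"tx": 0, "ty": 0, "tz": 0.14, "rx": 0, "ry": 0, "rz": 0, "claw": 0.085}]}}

```text
clock: 7.45
eef_pos: [451.9, 81.5, 230.1]
tool_rot: [3.132, 0.003, 2.094]
force: [1.1, 0.9, 0.1]
width: 85.0
```

```bash
python3 -c "
from h import *
log()
im=get_image('side');r,g=im[...,0].astype(int),im[...,1].astype(int)
ys,xs=np.nonzero(((r>120)&(g<70))[200:330,230:320]);print(xs.mean()+230,ys.mean()+200,len(xs))
for z in(104,116): print(px('side',[449.2,79.7,z]))"
cat log.jsonl | wc -l
```

```text
7.45 [451.9  81.5 230.1] [3.132e+00 3.000e-03 2.094e+00] [ 0.194  0.404 -0.589  2.026  0.315  0.789 -0.058] [1.1 0.9 0.1] 85.0
318.4666666666667 273.4666666666667 15
[324.  275.7]
[324.5 272.1]
10
```

```bash
cat > fk.py <<'E'
from h import *
from itertools import product
from scipy.optimize import least_squares
Rz=lambda a:R.from_euler('z',a); Ry=lambda a:R.from_euler('y',a)
def fk(P,S,q):
    d1,L1,a,b,L2,c,L3,off=P; p=np.zeros(3); r=R.identity()
    for rot,t in((Rz(S[0]*q[0]),[0,0,d1]),(Ry(q[1]),[0,0,0]),(Rz(S[1]*q[2]),[a,0,L1]),(Ry(q[3]),[b,0,0]),(Rz(S[2]*q[4]),[0,0,L2]),(Ry(q[5]),[c,0,0]),(Rz(S[3]*q[6]+off),[0,0,L3])):
        r=r*rot; p=p+r.apply(t)
    return p,r
def fit():
    D=[json.loads(l) for l in open('log.jsonl')]; best=None
    for S in product((1,-1),repeat=4):
        def res(P):
            o=[]
            for d in D:
                p,r=fk(P,S,d['q']); o+=list(p-d['p'])+list(200*(R.from_euler('xyz',d['r']).inv()*r).as_rotvec())
            return np.array(o)
        for off in(0,1.57,3.14,-1.57):
            f=least_squares(res,[330,350,0,0,350,0,250,off],max_nfev=40)
            if best is None or f.cost<best[0]: best=(f.cost,S,f.x,np.abs(f.fun).max())
    return best
if __name__=="__main__":
    b=fit();print(b); json.dump([b[1],list(b[2])],open('fk.json','w'))
E
python3 fk.py
```

```text
(np.float64(3315.2668637046904), (-1, -1, -1, -1), array([1183.50841624,  581.99847228,   14.38029116,    3.54835562,
        409.05798981,   44.0794872 , 1184.68518934,    1.57079633]), np.float64(30.533501519412123))
```

```bash
cat > fk.py <<'E'
from h import *
from itertools import product
from scipy.optimize import least_squares
Rz=lambda a:R.from_euler('z',a); Ry=lambda a:R.from_euler('y',a)
def fk(P,S,q):
    d1,L1,a,b,L2,c,L3,off,y1,y2,y3=P; p=np.zeros(3); r=R.identity()
    for rot,t in((Rz(S[0]*q[0]),[0,0,d1]),(Ry(q[1]),[0,y1,0]),(Rz(S[1]*q[2]),[a,0,L1]),(Ry(q[3]),[b,y2,0]),(Rz(S[2]*q[4]),[0,0,L2]),(Ry(q[5]),[c,y3,0]),(Rz(S[3]*q[6]+off),[0,0,L3])):
        r=r*rot; p=p+r.apply(t)
    return p,r
def fit():
    D=[json.loads(l) for l in open('log.jsonl')]; out=[]
    for S in product((1,-1),repeat=4):
        def res(P):
            o=list(.02*(P[:7]-[330,350,0,0,350,0,250]))
            for d in D:
                p,r=fk(P,S,d['q']); o+=list(p-d['p'])+list(200*(R.from_euler('xyz',d['r']).inv()*r).as_rotvec())
            return np.array(o)
        for off in(0,1.57,3.14,-1.57):
            f=least_squares(res,[330,350,0,0,350,0,250,off,0,0,0],max_nfev=40); out.append((f.cost,S,f.x,f.fun))
    return sorted(out,key=lambda t:t[0])
if __name__=="__main__":
    o=fit(); b=o[0]
    for k in o[:3]: print(round(k[0],1),k[1],np.round(k[2],1))
    print(np.round(b[3][7:].reshape(-1,6),1)); json.dump([b[1],list(b[2])],open('fk.json','w'))
E
python3 fk.py; cut -c1-400 log.jsonl | tail -3
```

```text
9.8 (-1, -1, -1, -1) [ 2.874e+02  5.569e+02  3.500e+00 -1.200e+00  3.791e+02 -1.000e-01
  3.002e+02  1.600e+00 -1.220e+01 -1.860e+01  2.800e+00]
9.8 (-1, -1, -1, -1) [ 2.874e+02  5.569e+02  3.500e+00 -1.200e+00  3.791e+02 -1.000e-01
  3.002e+02  1.600e+00 -1.220e+01 -1.860e+01  2.800e+00]
9.8 (-1, -1, -1, -1) [ 2.874e+02  5.569e+02  3.500e+00 -1.200e+00  3.791e+02 -1.000e-01
  3.002e+02  1.600e+00 -1.220e+01 -1.860e+01  2.800e+00]
[[-0.   0.1 -0.2  0.   0.   0. ]
 [ 0.2 -0.1  0.1  0.   0.   0. ]
 [ 0.1  0.   0.   0.   0.   0. ]
 [-0.2 -0.   0.1  0.   0.   0. ]
 [-0.1 -0.1  0.1  0.   0.   0. ]
 [-0.  -0.1  0.1  0.   0.   0. ]
 [-0.   0.1 -0.1 -0.   0.   0. ]
 [ 0.2  0.1 -0.1 -0.   0.   0. ]
 [-0.1 -0.1 -0.1  0.   0.   0. ]
 [-0.2  0.2  0.2 -0.   0.   0. ]]
{"q": [0.036749720571894684, 0.6082448610635484, -0.3955660323455449, 2.156026330502741, 0.5110611254490285, 0.46924752018262766, -0.23698495133858377], "p": [448.16435764236024, 79.08870887699551, 100.36696495349717], "r": [-3.139534757878755, 0.0005677039844425025, 2.09139013842232]}
{"q": [0.013366975222641669, 0.6338671659298581, -0.365617888797481, 2.1632113725674382, 0.5376036395622814, 0.42815674402017906, -0.25898885831904217], "p": [450.4806997931175, 80.48113306466533, 86.09692670330786], "r": [3.1387684247397596, 0.0015917335336324001, 2.0939235004527506]}
{"q": [0.1936494999750347, 0.4040402695640595, -0.589417644089407, 2.0264888181768828, 0.31537989883304035, 0.7885001410679262, -0.05825006134984965], "p": [451.9167222224208, 81.48961767369516, 230.09644526659292], "r": [3.1318443738801474, 0.0031703059152032864, 2.0939423538718085]}
```

```bash
cat > plan.py <<'E'
from fk import *
S,P=json.load(open('fk.json'))
lo=np.array([-3.06,-.37,-1.25,.18,-1.1,.23,-2.94])+.08; hi=np.array([3.06,2.12,1.32,2.47,4.24,1.98,2.94])-.08
def ik(p,r,q0,w=.03):
    def res(q):
        pp,rr=fk(P,S,q); return np.r_[(pp-p)/10,20*(rr.inv()*r).as_rotvec(),w*(q-q0)]
    f=least_squares(res,np.clip(q0,lo,hi),bounds=(lo,hi),max_nfev=40)
    return f.x,np.linalg.norm(f.fun[:6])
G=26.
def tool(psi,beta,th,flip):
    """tool rot after pour rotation th about jaw axis"""
    h=np.array([np.cos(psi),np.sin(psi),0]); z=np.array([0,0,1.])
    a=np.cos(beta)*h-np.sin(beta)*z; y=np.cross(h,z)*(-1 if flip else 1)
    r=R.from_matrix(np.c_[np.cross(y,a),y,a])
    w=np.cross(z,h); Rw=R.from_rotvec(w*th)
    return Rw*r,Rw,h
def grasp_pose(psi,beta,flip,cup,zg,up=0):
    r,_,h=tool(psi,beta,0,flip); return np.r_[cup,zg+up]+G*r.apply([0,0,1]),r
def pour_pose(psi,beta,flip,th,lip,zg):
    r,Rw,h=tool(psi,beta,th,flip)
    g=np.asarray(lip)-Rw.apply(np.array([0,0,56-zg])+33.5*h)   # grasp pt
    return g+G*r.apply([0,0,1]),r
cup=[541,304]; jar=np.array([449.,-50.]); zg=36
E
cat > scan.py <<'E'
from plan import *
q0=np.array(read_state()['qpos']); d=np.pi/180; out=[]
for beta in(35,45,55):
  for fl in(0,1):
    for ps in range(-180,180,30):
        q,e=ik(*grasp_pose(ps*d,beta*d,fl,cup,zg,60),q0); q,e=ik(*grasp_pose(ps*d,beta*d,fl,cup,zg),q)
        if e>.3: continue
        for pp in range(-180,180,30):
            if abs((pp-ps+180)%360-180)>90: continue
            qq=q;E=0;h=np.array([np.cos(pp*d),np.sin(pp*d)])
            for t in np.linspace(.2,1,4):
                c=np.array(cup)*(1-t)+(jar-h*50)*t; dp=((pp-ps+180)%360-180)*t
                qq,e=ik(*grasp_pose((ps+dp)*d,beta*d,fl,c,zg,130),qq); E=max(E,e)
            if E>.5: continue
            for th in(35,70,108):
                qq,e=ik(*pour_pose(pp*d,beta*d,fl,th*d,np.r_[jar-15*h,140],zg),qq); E=max(E,e)
            if E<.5: out.append((round(min((qq-lo).min(),(hi-qq).min()),2),beta,fl,ps,pp,round(E,2),np.round(q,2),np.round(qq,2)))
for o in sorted(out,key=lambda o:-o[0])[:14]: print(*o)
print(len(out))
E
time timeout 550 python3 scan.py
```

```text
0.55 55 0 120 60 0.0 [ 0.11  1.11 -0.76  1.66  0.11  0.65  0.1 ] [-0.58  1.    0.43  1.84  0.52  1.35 -1.07]
0.55 55 0 150 60 0.0 [ 0.02  1.18 -0.78  1.43  0.23  1.07  0.42] [-0.58  1.    0.43  1.84  0.52  1.35 -1.07]
0.52 45 0 120 60 0.0 [ 0.17  1.18 -0.77  1.63 -0.09  0.71  0.33] [-0.4   0.87  0.16  1.87  0.6   1.35 -1.2 ]
0.52 45 0 150 60 0.0 [ 0.05  1.26 -0.8   1.34  0.13  1.2   0.5 ] [-0.4   0.87  0.16  1.87  0.6   1.35 -1.2 ]
0.49 35 0 120 60 0.0 [ 0.26  1.29 -0.87  1.58 -0.1   0.79  0.38] [-0.12  0.78 -0.23  1.9   0.71  1.38 -1.36]
0.49 35 0 150 60 0.0 [ 0.06  1.33 -0.8   1.25  0.02  1.34  0.58] [-0.12  0.78 -0.23  1.9   0.71  1.38 -1.36]
0.29 55 0 90 60 0.0 [ 0.25  1.16 -0.97  1.89  1.    0.31 -1.16] [-0.25  0.94 -0.1   1.83  0.72  1.61 -1.38]
0.28 55 0 60 90 0.0 [ 0.27  1.25 -1.16  2.08  2.09  0.65 -2.66] [-0.28  0.9  -0.27  2.11  1.13  1.53 -1.53]
0.28 55 0 90 90 0.01 [ 0.25  1.16 -0.97  1.89  1.    0.31 -1.16] [-0.28  0.9  -0.27  2.11  1.13  1.53 -1.53]
0.28 55 0 120 90 0.0 [ 0.11  1.11 -0.76  1.66  0.11  0.65  0.1 ] [-0.39  0.89 -0.1   2.11  1.1   1.41 -1.48]
0.27 55 0 -180 90 0.0 [-0.13  1.21 -0.71  1.26  0.33  1.37  0.8 ] [-0.58  0.91  0.19  2.12  1.03  1.21 -1.38]
0.27 55 0 150 90 0.0 [ 0.02  1.18 -0.78  1.43  0.23  1.07  0.42] [-0.52  0.9   0.09  2.12  1.06  1.27 -1.41]
0.26 45 0 120 90 0.0 [ 0.17  1.18 -0.77  1.63 -0.09  0.71  0.33] [-0.46  0.8   0.05  2.13  1.05  1.16 -1.35]
0.26 45 0 150 90 0.0 [ 0.05  1.26 -0.8   1.34  0.13  1.2   0.5 ] [-0.46  0.8   0.05  2.13  1.05  1.16 -1.35]
63
real	4m43.518s
user	4m32.933s
sys	0m0.335s
```

Emit:
{"method": "apply_moves", "body": {"increments": [{"tx": 0.03, "ty": 0.05, "tz": 0, "rx": 2, "ry": 1.155, "rz": 0, "claw": 0.085}, {"tx": 0.06, "ty": 0.09, "tz": 0, "rx": 4, "ry": 2.31, "rz": 0, "claw": 0.085}, {"tx": 0.09, "ty": 0.13, "tz": -0.03, "rx": 6, "ry": 3.465, "rz": 0, "claw": 0.085}, {"tx": 0.115, "ty": 0.177, "tz": -0.06, "rx": 7.794, "ry": 4.5, "rz": 0, "claw": 0.085}, {"tx": 0.115, "ty": 0.177, "tz": -0.1, "rx": 7.794, "ry": 4.5, "rz": 0, "claw": 0.085}, {"tx": 0.115, "ty": 0.177, "tz": -0.1, "rx": 7.794, "ry": 4.5, "rz": 0, "claw": 0.085}, {"tx": 0.115, "ty": 0.177, "tz": -0.1, "rx": 7.794, "ry": 4.5, "rz": 0, "claw": 0.085}, {"tx": 0.115, "ty": 0.177, "tz": -0.1, "rx": 7.794, "ry": 4.5, "rz": 0, "claw": 0.085}, {"tx": 0.115, "ty": 0.177, "tz": -0.1, "rx": 7.794, "ry": 4.5, "rz": 0, "claw": 0.085}, {"tx": 0.115, "ty": 0.177, "tz": -0.1, "rx": 7.794, "ry": 4.5, "rz": 0, "claw": 0.085}]}}

```text
clock: 8.5
eef_pos: [564.5, 257.9, 129.5]
tool_rot: [3.134, -0.781, 2.101]
force: [-0.2, -0.6, 1.2]
width: 84.9
```

```bash
python3 - <<'E'
from h import *
log(); s=read_state(); r=R.from_euler('xyz',s['tool_rot']); print("a",r.apply([0,0,1]),"y",r.apply([0,1,0]))
h=np.array([-.5,.866,0]); a0=(h-[0,0,1])/2**.5
print("to pre",np.r_[541,304,38]+26*a0-100*a0-s['eef_pos'])
im=get_image('side');rr,g=im[...,0].astype(int),im[...,1].astype(int)
ys,xs=np.nonzero(((rr>120)&(g<70))[255:300,300:345]);print("knob",xs.mean()+300,ys.mean()+255,len(xs))
E
python3 fk.py
```

```text
8.5 [564.5 257.9 129.5] [ 3.134 -0.781  2.101] [ 0.32   1.068 -0.827  1.518 -0.054  0.985  0.309] [-0.2 -0.6  1.2] 84.9
a [-0.34949229  0.61088012 -0.71040877] y [0.86522336 0.50135686 0.00546171]
to pre [  2.61570807   0.82439023 -39.18062599]
knob 323.82575757575756 274.18939393939394 132
10.9 (-1, -1, -1, -1) [ 3.360e+02  5.582e+02  1.600e+00 -4.000e-01  3.808e+02 -0.000e+00
  3.491e+02  1.600e+00 -1.170e+01 -1.740e+01  1.100e+00]
10.9 (-1, -1, -1, -1) [ 3.360e+02  5.582e+02  1.600e+00 -4.000e-01  3.808e+02 -0.000e+00
  3.491e+02  1.600e+00 -1.170e+01 -1.740e+01  1.100e+00]
10.9 (-1, -1, -1, -1) [ 3.360e+02  5.582e+02  1.600e+00 -4.000e-01  3.808e+02 -0.000e+00
  3.491e+02  1.600e+00 -1.170e+01 -1.740e+01  1.100e+00]
[[-0.   0.  -0.1  0.   0.   0. ]
 [ 0.1 -0.   0.   0.   0.   0. ]
 [-0.  -0.  -0.   0.   0.   0. ]
 [-0.  -0.   0.   0.   0.   0. ]
 [-0.  -0.   0.   0.   0.   0. ]
 [-0.  -0.   0.   0.   0.   0. ]
 [-0.1  0.1 -0.1 -0.   0.   0. ]
 [ 0.   0.  -0.  -0.   0.   0. ]
 [-0.  -0.  -0.   0.   0.   0. ]
 [ 0.1  0.2  0.1 -0.   0.   0. ]
 [-0.1 -0.1  0.   0.   0.   0. ]]
```

Emit:
{"method": "apply_moves", "body": {"increments": [{"tx": 0.003, "ty": 0.001, "tz": -0.039, "rx": 0, "ry": 0, "rz": 0, "claw": 0.085}, {"tx": 0.003, "ty": 0.001, "tz": -0.039, "rx": 0, "ry": 0, "rz": 0, "claw": 0.085}, {"tx": 0.003, "ty": 0.001, "tz": -0.039, "rx": 0, "ry": 0, "rz": 0, "claw": 0.085}, {"tx": -0.009, "ty": 0.0212, "tz": -0.0623, "rx": 0, "ry": 0, "rz": 0, "claw": 0.085}, {"tx": -0.021, "ty": 0.0414, "tz": -0.0857, "rx": 0, "ry": 0, "rz": 0, "claw": 0.085}, {"tx": -0.0324, "ty": 0.0622, "tz": -0.1097, "rx": 0, "ry": 0, "rz": 0, "claw": 0.085}, {"tx": -0.0324, "ty": 0.0622, "tz": -0.1097, "rx": 0, "ry": 0, "rz": 0, "claw": 0.085}, {"tx": -0.0324, "ty": 0.0622, "tz": -0.1097, "rx": 0, "ry": 0, "rz": 0, "claw": 0.085}]}}

```text
clock: 9.35
eef_pos: [531.7, 320.0, 17.6]
tool_rot: [3.139, -0.785, 2.097]
force: [1.1, -0.5, 0.7]
width: 85.1
```

```bash
python3 -c "
from h import *
log();crop('side','pics/s4.png',150,290,310,420,4.8)"
```

```text
9.35 [531.7 320.   17.6] [ 3.139 -0.785  2.097] [ 0.223  1.215 -0.788  1.588 -0.021  0.752  0.319] [ 1.1 -0.5  0.7] 85.1
```

View pics/s4.png

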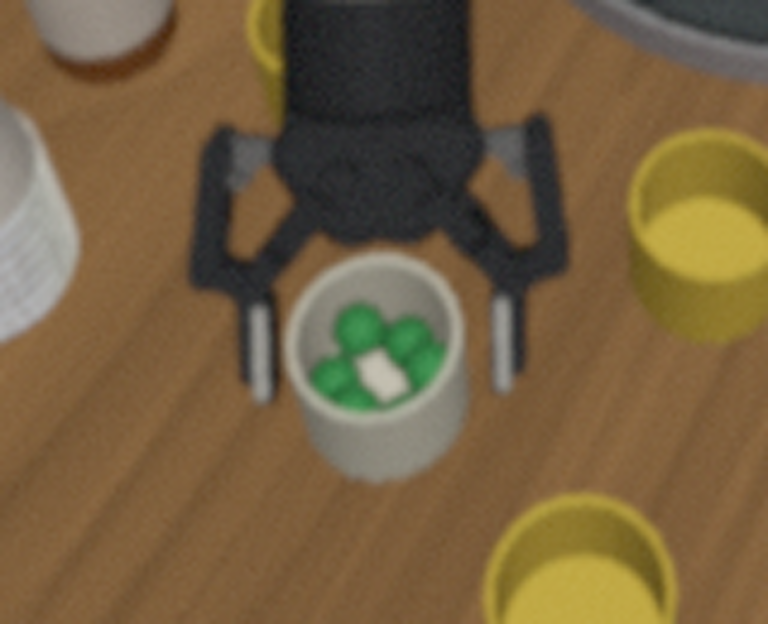

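The white cup with green sweets, crop (377,360), sits between the open pads at (260,350) and (503,345). I'll close now.

Emit:
{"method": "apply_moves", "body": {"increments": [{"tx": 0, "ty": 0, "tz": 0, "rx": 0, "ry": 0, "rz": 0, "claw": 0.055}, {"tx": 0, "ty": 0, "tz": 0, "rx": 0, "ry": 0, "rz": 0, "claw": 0.055}, {"tx": 0, "ty": 0, "tz": 0, "rx": 0, "ry": 0, "rz": 0, "claw": 0.055}, {"tx": 0, "ty": 0, "tz": 0, "rx": 0, "ry": 0, "rz": 0, "claw": 0.055}, {"tx": 0, "ty": 0, "tz": 0.01, "rx": 0, "ry": 0, "rz": 0, "claw": 0.055}, {"tx": 0, "ty": 0, "tz": 0.03, "rx": 0, "ry": 0, "rz": 0, "claw": 0.055}, {"tx": 0, "ty": 0, "tz": 0.03, "rx": 0, "ry": 0, "rz": 0, "claw": 0.055}]}}

```text
clock: 10.1
eef_pos: [532.9, 320.3, 49.7]
tool_rot: [3.135, -0.785, 2.098]
force: [-0.2, 0.2, -0.9]
width: 66.1
```

```bash
python3 -c "
from h import *
log();crop('side','pics/s5.png',150,290,310,420,4.8)"
```

```text
10.1 [532.9 320.3  49.7] [ 3.135 -0.785  2.098] [ 0.231  1.168 -0.805  1.596 -0.037  0.779  0.301] [-0.2  0.2 -0.9] 66.1
```

View pics/s5.png

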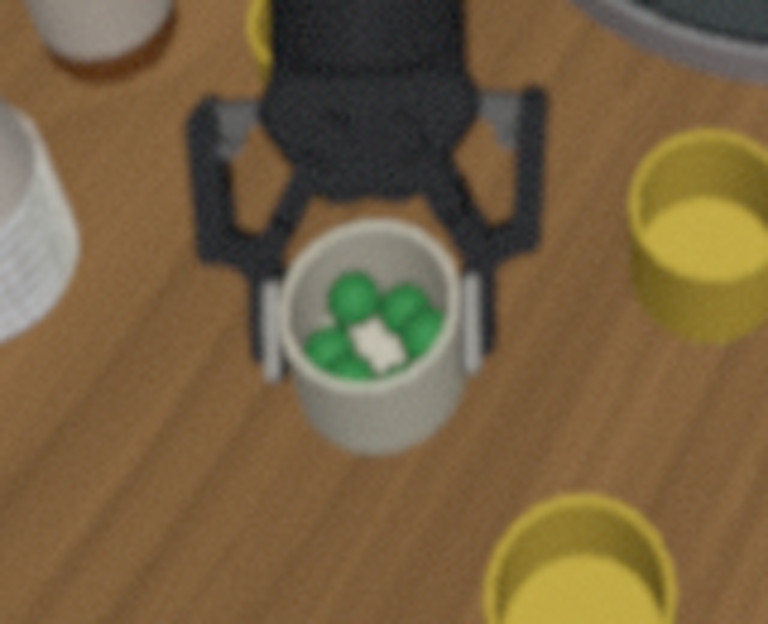

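The cup is lifted upright with all the sweets in it, and the width reads 66 mm. Next I'll compute the carry and pour poses and check them for reach.

```bash
cat > p2.py <<'E'
from plan import *
d=np.pi/180; s=read_state(); q=np.array(s['qpos']); p0=np.array(s['eef_pos']); b=45*d
h=np.array([.5,.866]); J=lambda z:np.r_[jar-15*h,z]
def show(n,p,r):
    global q; q,e=ik(p,r,q); print(n,np.round(p,1),"d",np.round((p-p0)/1000,4),round(e,2),np.round(q,2),"mar",round(min((q-lo).min(),(hi-q).min()),2))
show("lift",*grasp_pose(120*d,b,0,cup,36,190))
show("mid",*grasp_pose(90*d,b,0,[500,110],36,190))
for th,z in((0,226),(25,215),(50,190),(50,135),(60,134),(70,132),(80,132),(90,132),(100,132),(110,132),(118,132)): show((th,z),*pour_pose(60*d,b,0,th*d,J(z),36))
E
python3 p2.py
```

```text
lift [531.8 319.9 207.6] d [-0.0007  0.0002  0.1595] 0.0 [ 0.26  0.95 -0.88  1.57 -0.12  0.98  0.2 ] mar 0.29
mid [500.  128.4 207.6] d [-0.0325 -0.1913  0.1595] 0.0 [ 0.73  0.78 -0.88  1.99 -0.36  0.63  0.32] mar 0.29
(0, 226) [433.9 -76.1 187.6] d [-0.0985 -0.3958  0.1395] 0.0 [ 1.24  0.72 -0.82  2.24 -0.65  0.47  0.63] mar 0.15
(25, 215) [426.5 -88.9 186.6] d [-0.1059 -0.4086  0.1385] 0.0 [ 0.75  0.44 -0.45  2.21 -0.33  0.49  0.11] mar 0.18
(50, 190) [421.9 -96.9 176.9] d [-0.1105 -0.4166  0.1288] 0.0 [ 0.15  0.43 -0.07  2.13  0.19  0.63 -0.59] mar 0.26
(50, 135) [421.9 -96.9 121.9] d [-0.1105 -0.4166  0.0738] 0.0 [ 0.13  0.53 -0.04  2.18  0.22  0.47 -0.63] mar 0.16
(60, 134) [421.1 -98.3 127.9] d [-0.1114 -0.418   0.0798] 0.0 [-0.08  0.56  0.08  2.13  0.32  0.61 -0.8 ] mar 0.26
(70, 132) [420.9 -98.7 133.1] d [-0.1116 -0.4184  0.085 ] 0.0 [-0.23  0.62  0.16  2.06  0.39  0.75 -0.93] mar 0.33
(80, 132) [421.3 -98.  140.2] d [-0.1112 -0.4177  0.0921] 0.0 [-0.34  0.7   0.21  1.99  0.43  0.91 -1.01] mar 0.4
(90, 132) [422.3 -96.2 147.1] d [-0.1102 -0.416   0.099 ] 0.0 [-0.42  0.79  0.25  1.92  0.45  1.06 -1.06] mar 0.47
(100, 132) [423.9 -93.5 153.6] d [-0.1086 -0.4132  0.1054] 0.0 [-0.49  0.88  0.28  1.85  0.46  1.2  -1.1 ] mar 0.54
(110, 132) [426.  -89.8 159.3] d [-0.1064 -0.4095  0.1112] 0.0 [-0.54  0.99  0.31  1.77  0.48  1.34 -1.12] mar 0.56
(118, 132) [428.1 -86.2 163.4] d [-0.1044 -0.4059  0.1153] 0.0 [-0.57  1.07  0.33  1.71  0.49  1.44 -1.12] mar 0.46
```

Emit:
{"method": "apply_moves", "body": {"increments": [{"tx": 0, "ty": 0, "tz": 0.02, "rx": 0, "ry": 0, "rz": 0, "claw": 0.055}, {"tx": 0, "ty": 0, "tz": 0.05, "rx": 0, "ry": 0, "rz": 0, "claw": 0.055}, {"tx": 0, "ty": 0, "tz": 0.085, "rx": 0, "ry": 0, "rz": 0, "claw": 0.055}, {"tx": 0, "ty": -0.01, "tz": 0.12, "rx": 0, "ry": 0, "rz": 0, "claw": 0.055}, {"tx": -0.004, "ty": -0.03, "tz": 0.145, "rx": 0, "ry": 0, "rz": -0.75, "claw": 0.055}, {"tx": -0.008, "ty": -0.055, "tz": 0.16, "rx": 0, "ry": 0, "rz": -1.5, "claw": 0.055}, {"tx": -0.012, "ty": -0.085, "tz": 0.16, "rx": 0, "ry": 0, "rz": -2.5, "claw": 0.055}, {"tx": -0.018, "ty": -0.115, "tz": 0.16, "rx": 0, "ry": 0, "rz": -3.5, "claw": 0.055}, {"tx": -0.024, "ty": -0.145, "tz": 0.16, "rx": 0, "ry": 0, "rz": -4.5, "claw": 0.055}, {"tx": -0.029, "ty": -0.17, "tz": 0.16, "rx": 0, "ry": 0, "rz": -5.5, "claw": 0.055}, {"tx": -0.033, "ty": -0.191, "tz": 0.16, "rx": 0, "ry": 0, "rz": -6, "claw": 0.055}, {"tx": -0.033, "ty": -0.191, "tz": 0.16, "rx": 0, "ry": 0, "rz": -6, "claw": 0.055}]}}

```text
clock: 11.35
eef_pos: [497.2, 124.9, 205.5]
tool_rot: [-3.138, -0.783, 1.563]
force: [0.3, -0.4, -1.7]
width: 66.0
```

Emit:
{"method": "apply_moves", "body": {"increments": [{"tx": -0.005, "ty": -0.015, "tz": 0, "rx": 0, "ry": 0, "rz": -0.5, "claw": 0.055}, {"tx": -0.015, "ty": -0.045, "tz": 0, "rx": 0, "ry": 0, "rz": -1.5, "claw": 0.055}, {"tx": -0.025, "ty": -0.08, "tz": -0.005, "rx": 0, "ry": 0, "rz": -2.5, "claw": 0.055}, {"tx": -0.036, "ty": -0.115, "tz": -0.01, "rx": 0, "ry": 0, "rz": -3.5, "claw": 0.055}, {"tx": -0.047, "ty": -0.15, "tz": -0.015, "rx": 0, "ry": 0, "rz": -4.5, "claw": 0.055}, {"tx": -0.057, "ty": -0.18, "tz": -0.02, "rx": 0, "ry": 0, "rz": -5.5, "claw": 0.055}, {"tx": -0.066, "ty": -0.2045, "tz": -0.02, "rx": 0, "ry": 0, "rz": -6, "claw": 0.055}, {"tx": -0.066, "ty": -0.2045, "tz": -0.02, "rx": 0, "ry": 0, "rz": -6, "claw": 0.055}, {"tx": -0.066, "ty": -0.2045, "tz": -0.02, "rx": 0, "ry": 0, "rz": -6, "claw": 0.055}]}}

```text
clock: 12.25
eef_pos: [432.8, -76.0, 186.5]
tool_rot: [3.141, -0.786, 1.048]
force: [-0.3, 0.9, -1.8]
width: 65.9
```

```bash
cat > p3.py <<'E'
from plan import *
log(); d=np.pi/180; s=read_state(); p0=np.array(s['eef_pos']); r0=R.from_euler('xyz',s['tool_rot']); b=45*d
q=np.array(s['qpos'])
h=np.array([.5,.866]); J=lambda z:np.r_[jar-15*h,z]
for th,z in((0,226),(10,222),(20,218),(30,212),(40,204),(50,190),(50,160),(50,135),(60,134),(70,132),(80,132),(90,132),(100,132),(110,132),(118,132)):
    p,r=pour_pose(60*d,b,0,th*d,J(z),36); q,e=ik(p,r,q); print((th,z),np.round((p-p0)/1000,4),np.round((r*r0.inv()).as_rotvec()/d/5,2),round(e,2))
E
python3 p3.py
```

```text
12.25 [432.8 -76.  186.5] [ 3.141 -0.786  1.048] [ 1.321  0.79  -0.974  2.237 -0.401  0.414  0.366] [-0.3  0.9 -1.8] 65.9
(0, 226) [ 0.0011 -0.0001  0.0011] [-0.    0.01 -0.  ] 0.0
(10, 222) [-0.0021 -0.0057  0.0003] [-1.73  1.01 -0.  ] 0.0
(20, 218) [-0.005  -0.0107  0.0006] [-3.47  2.01 -0.  ] 0.0
(30, 212) [-0.0075 -0.0149 -0.0002] [-5.2   3.01 -0.  ] 0.0
(40, 204) [-0.0094 -0.0184 -0.0022] [-6.93  4.01 -0.  ] 0.0
(50, 190) [-0.0109 -0.0209 -0.0096] [-8.66  5.01 -0.  ] 0.0
(50, 160) [-0.0109 -0.0209 -0.0396] [-8.66  5.01 -0.  ] 0.0
(50, 135) [-0.0109 -0.0209 -0.0646] [-8.66  5.01 -0.  ] 0.0
(60, 134) [-0.0117 -0.0223 -0.0586] [-10.39   6.01  -0.  ] 0.0
(70, 132) [-0.0119 -0.0227 -0.0534] [-12.13   7.01  -0.  ] 0.0
(80, 132) [-0.0115 -0.022  -0.0463] [-1.386e+01  8.010e+00 -1.000e-02] 0.0
(90, 132) [-0.0105 -0.0202 -0.0394] [-1.559e+01  9.010e+00 -1.000e-02] 0.0
(100, 132) [-0.0089 -0.0175 -0.0329] [-1.732e+01  1.001e+01 -1.000e-02] 0.0
(110, 132) [-0.0068 -0.0137 -0.0272] [-1.906e+01  1.101e+01 -1.000e-02] 0.0
(118, 132) [-0.0047 -0.0102 -0.0231] [-2.044e+01  1.180e+01 -1.000e-02] 0.0
```

Emit:
{"method": "apply_moves", "body": {"increments": [{"tx": 0, "ty": -0.003, "tz": 0.001, "rx": -0.87, "ry": 0.5, "rz": 0, "claw": 0.055}, {"tx": -0.002, "ty": -0.006, "tz": 0.001, "rx": -1.73, "ry": 1, "rz": 0, "claw": 0.055}, {"tx": -0.0035, "ty": -0.008, "tz": 0.001, "rx": -2.6, "ry": 1.5, "rz": 0, "claw": 0.055}, {"tx": -0.005, "ty": -0.0107, "tz": 0.001, "rx": -3.46, "ry": 2, "rz": 0, "claw": 0.055}, {"tx": -0.006, "ty": -0.013, "tz": 0, "rx": -4.33, "ry": 2.5, "rz": 0, "claw": 0.055}, {"tx": -0.0075, "ty": -0.015, "tz": 0, "rx": -5.2, "ry": 3, "rz": 0, "claw": 0.055}, {"tx": -0.0085, "ty": -0.017, "tz": -0.001, "rx": -6.06, "ry": 3.5, "rz": 0, "claw": 0.055}, {"tx": -0.0094, "ty": -0.0184, "tz": -0.002, "rx": -6.93, "ry": 4, "rz": 0, "claw": 0.055}, {"tx": -0.01, "ty": -0.02, "tz": -0.006, "rx": -7.8, "ry": 4.5, "rz": 0, "claw": 0.055}, {"tx": -0.0109, "ty": -0.0209, "tz": -0.01, "rx": -8.66, "ry": 5, "rz": 0, "claw": 0.055}, {"tx": -0.0109, "ty": -0.0209, "tz": -0.01, "rx": -8.66, "ry": 5, "rz": 0, "claw": 0.055}, {"tx": -0.0109, "ty": -0.0209, "tz": -0.01, "rx": -8.66, "ry": 5, "rz": 0, "claw": 0.055}]}}

```text
clock: 13.45
eef_pos: [421.6, -94.7, 175.8]
tool_rot: [-3.141, 0.085, 1.052]
force: [-1.0, 0.3, -1.5]
width: 66.3
```

```bash
python3 p3.py; python3 -c "
from h import *
crop('side','pics/s6.png',260,150,400,280,4.5)"
```

```text
13.45 [421.6 -94.7 175.8] [-3.141  0.085  1.052] [ 0.177  0.43  -0.114  2.133  0.212  0.629 -0.621] [-1.   0.3 -1.5] 66.3
(0, 226) [0.0123 0.0187 0.0118] [ 8.65 -4.98 -0.06] 0.0
(10, 222) [0.0091 0.0131 0.011 ] [ 6.91 -3.98 -0.06] 0.0
(20, 218) [0.0062 0.0081 0.0113] [ 5.18 -2.99 -0.06] 0.0
(30, 212) [0.0037 0.0038 0.0105] [ 3.44 -1.99 -0.06] 0.0
(40, 204) [0.0018 0.0004 0.0085] [ 1.71 -0.99 -0.06] 0.0
(50, 190) [ 0.0003 -0.0021  0.0011] [-0.03  0.   -0.05] 0.0
(50, 160) [ 0.0003 -0.0021 -0.0289] [-0.03  0.   -0.05] 0.0
(50, 135) [ 0.0003 -0.0021 -0.0539] [-0.03  0.   -0.05] 0.0
(60, 134) [-0.0005 -0.0036 -0.0479] [-1.76  1.   -0.05] 0.0
(70, 132) [-0.0007 -0.004  -0.0427] [-3.49  1.99 -0.05] 0.0
(80, 132) [-0.0003 -0.0033 -0.0356] [-5.23  2.99 -0.05] 0.0
(90, 132) [ 0.0007 -0.0015 -0.0287] [-6.96  3.99 -0.05] 0.0
(100, 132) [ 0.0023  0.0013 -0.0223] [-8.7   4.98 -0.05] 0.0
(110, 132) [ 0.0044  0.005  -0.0165] [-10.43   5.98  -0.04] 0.0
(118, 132) [ 0.0065  0.0086 -0.0125] [-11.82   6.77  -0.04] 0.0
```

View pics/s6.png

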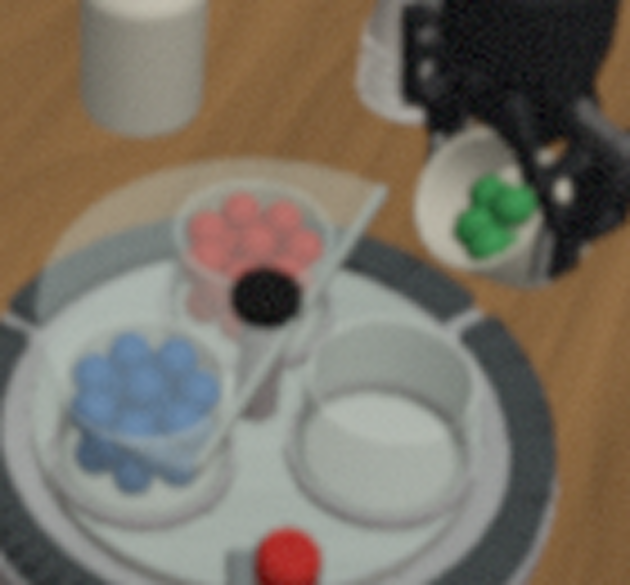

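The cup is tilted 50° beside the empty jar with its mouth facing the jar, and the sweets are still inside. Next I'll lower it and tip slowly.

Emit:
{"method": "apply_moves", "body": {"increments": [{"tx": 0, "ty": -0.002, "tz": -0.02, "rx": 0, "ry": 0, "rz": 0, "claw": 0.055}, {"tx": 0, "ty": -0.002, "tz": -0.04, "rx": 0, "ry": 0, "rz": 0, "claw": 0.055}, {"tx": 0, "ty": -0.002, "tz": -0.054, "rx": 0, "ry": 0, "rz": 0, "claw": 0.055}, {"tx": 0, "ty": -0.003, "tz": -0.051, "rx": -0.87, "ry": 0.5, "rz": 0, "claw": 0.055}, {"tx": -0.0005, "ty": -0.0036, "tz": -0.048, "rx": -1.73, "ry": 1, "rz": 0, "claw": 0.055}, {"tx": -0.0006, "ty": -0.004, "tz": -0.046, "rx": -2.43, "ry": 1.4, "rz": 0, "claw": 0.055}, {"tx": -0.0007, "ty": -0.004, "tz": -0.044, "rx": -3.03, "ry": 1.75, "rz": 0, "claw": 0.055}, {"tx": -0.0007, "ty": -0.004, "tz": -0.0427, "rx": -3.46, "ry": 2, "rz": 0, "claw": 0.055}, {"tx": -0.0006, "ty": -0.004, "tz": -0.041, "rx": -3.9, "ry": 2.25, "rz": 0, "claw": 0.055}, {"tx": -0.0005, "ty": -0.0037, "tz": -0.0395, "rx": -4.33, "ry": 2.5, "rz": 0, "claw": 0.055}, {"tx": -0.0004, "ty": -0.0035, "tz": -0.0375, "rx": -4.76, "ry": 2.75, "rz": 0, "claw": 0.055}, {"tx": -0.0003, "ty": -0.0033, "tz": -0.0356, "rx": -5.2, "ry": 3, "rz": 0, "claw": 0.055}]}}

```text
clock: 14.7
eef_pos: [420.5, -101.5, 140.1]
tool_rot: [-3.14, 0.61, 1.044]
force: [0.2, 0.9, -0.6]
width: 66.3
```

```bash
python3 p3.py|tail -6|cut -c1-400; python3 -c "
from h import *
crop('side','pics/s7.png',260,150,400,280,4.5)"
```

```text
(70, 132) [ 0.0004  0.0028 -0.007 ] [ 1.72 -1.01  0.05] 0.0
(80, 132) [0.0008 0.0035 0.0002] [-0.01 -0.01  0.05] 0.0
(90, 132) [0.0018 0.0052 0.0071] [-1.74  1.    0.05] 0.0
(100, 132) [0.0035 0.008  0.0135] [-3.47  2.    0.05] 0.0
(110, 132) [0.0056 0.0117 0.0193] [-5.2   3.    0.05] 0.0
(118, 132) [0.0076 0.0153 0.0233] [-6.59  3.81  0.05] 0.0
```

View pics/s7.png

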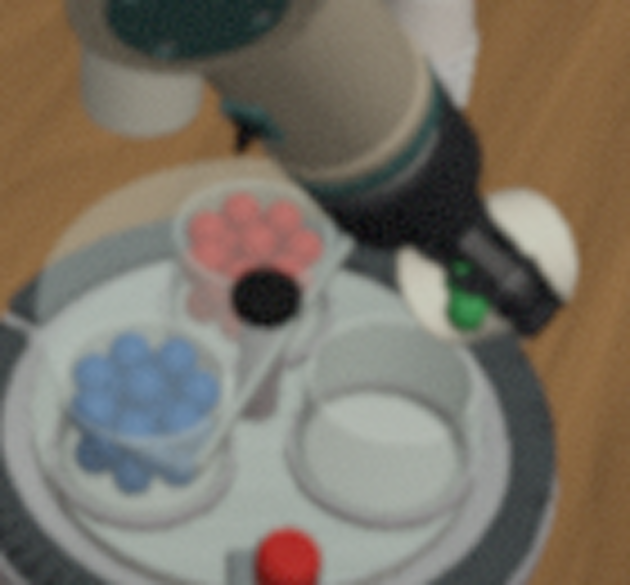

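Emit:
{"method": "apply_moves", "body": {"increments": [{"tx": 0.001, "ty": 0.0036, "tz": 0.0015, "rx": -0.35, "ry": 0.2, "rz": 0, "claw": 0.055}, {"tx": 0.001, "ty": 0.004, "tz": 0.003, "rx": -0.7, "ry": 0.4, "rz": 0, "claw": 0.055}, {"tx": 0.0012, "ty": 0.0044, "tz": 0.0043, "rx": -1.04, "ry": 0.6, "rz": 0, "claw": 0.055}, {"tx": 0.0015, "ty": 0.0048, "tz": 0.0057, "rx": -1.39, "ry": 0.8, "rz": 0, "claw": 0.055}, {"tx": 0.0018, "ty": 0.0052, "tz": 0.0071, "rx": -1.73, "ry": 1, "rz": 0, "claw": 0.055}, {"tx": 0.0021, "ty": 0.0058, "tz": 0.0084, "rx": -2.08, "ry": 1.2, "rz": 0, "claw": 0.055}, {"tx": 0.0025, "ty": 0.0063, "tz": 0.0097, "rx": -2.42, "ry": 1.4, "rz": 0, "claw": 0.055}, {"tx": 0.0028, "ty": 0.0069, "tz": 0.011, "rx": -2.77, "ry": 1.6, "rz": 0, "claw": 0.055}, {"tx": 0.0031, "ty": 0.0074, "tz": 0.0122, "rx": -3.12, "ry": 1.8, "rz": 0, "claw": 0.055}, {"tx": 0.0035, "ty": 0.008, "tz": 0.0135, "rx": -3.46, "ry": 2, "rz": 0, "claw": 0.055}, {"tx": 0.0039, "ty": 0.0087, "tz": 0.0147, "rx": -3.81, "ry": 2.2, "rz": 0, "claw": 0.055}, {"tx": 0.0043, "ty": 0.0095, "tz": 0.0158, "rx": -4.16, "ry": 2.4, "rz": 0, "claw": 0.055}]}}

```text
clock: 15.95
eef_pos: [425.4, -90.8, 156.1]
tool_rot: [3.14, 1.033, 1.046]
force: [-0.2, -0.6, -1.0]
width: 66.0
```

Emit:
{"method": "apply_moves", "body": {"increments": [{"tx": 0.0007, "ty": 0.001, "tz": 0.0012, "rx": -0.35, "ry": 0.2, "rz": 0, "claw": 0.055}, {"tx": 0.0013, "ty": 0.0022, "tz": 0.0035, "rx": -1.04, "ry": 0.6, "rz": 0, "claw": 0.055}, {"tx": 0.0023, "ty": 0.004, "tz": 0.0055, "rx": -1.73, "ry": 1, "rz": 0, "claw": 0.055}, {"tx": 0.0033, "ty": 0.0058, "tz": 0.0075, "rx": -2.43, "ry": 1.4, "rz": 0, "claw": 0.055}, {"tx": 0.0033, "ty": 0.0058, "tz": 0.0075, "rx": -2.43, "ry": 1.4, "rz": 0, "claw": 0.055}, {"tx": 0.0033, "ty": 0.0058, "tz": 0.0075, "rx": -2.43, "ry": 1.4, "rz": 0, "claw": 0.055}, {"tx": 0.0033, "ty": 0.0058, "tz": 0.0075, "rx": -2.43, "ry": 1.4, "rz": 0, "claw": 0.055}, {"tx": 0.0033, "ty": 0.0058, "tz": 0.0075, "rx": -2.43, "ry": 1.4, "rz": 0, "claw": 0.055}]}}

```text
clock: 16.75
eef_pos: [428.6, -85.6, 164.3]
tool_rot: [3.136, 1.274, 1.041]
force: [0.2, 0.2, -0.9]
width: 66.3
```

```bash
python3 -c "
from h import *
log();crop('side','pics/s8.png',260,150,400,280,4.5)"
```

```text
16.75 [428.6 -85.6 164.3] [3.136 1.274 1.041] [-0.549  1.068  0.295  1.712  0.504  1.456 -1.145] [ 0.2  0.2 -0.9] 66.3
```

View pics/s8.png

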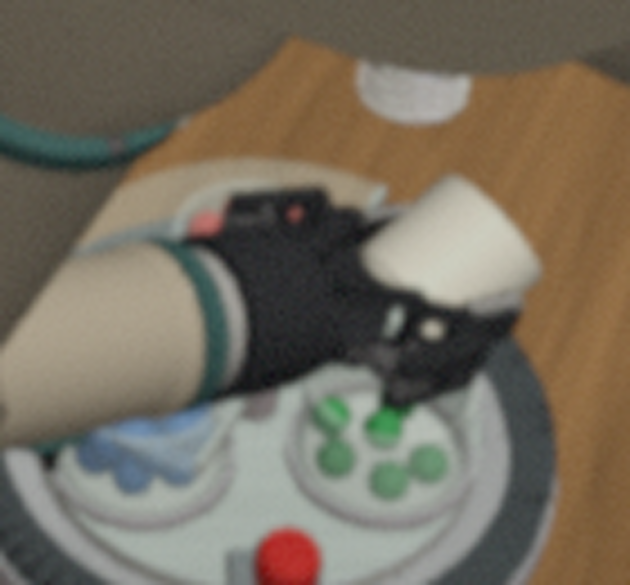

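Five or six green sweets are visible in the jar through its wall, at crop (332,412), (335,458), (388,480), (428,462), (385,425) and perhaps (400,408), which is partly hidden. The cup is inverted past 115°. Next I'll raise it and turn it back.

```bash
cat > p4.py <<'E'
from plan import *
d=np.pi/180; s=read_state(); p0=np.array(s['eef_pos']); r0=R.from_euler('xyz',s['tool_rot']); b=45*d; q=np.array(s['qpos'])
h=np.array([.5,.866]); J=lambda z:np.r_[jar-15*h,z]
for th,z in((118,195),(100,195),(85,195),(70,195),(50,195),(25,215),(0,226)):
    p,r=pour_pose(60*d,b,0,th*d,J(z),36); q,e=ik(p,r,q); print((th,z),np.round((p-p0)/1000,4),np.round((r*r0.inv()).as_rotvec()/d/5,2),round(e,2))
E
python3 p4.py
```

```text
(118, 195) [-0.0006 -0.0007  0.0622] [0.01 0.02 0.01] 0.0
(100, 195) [-0.0048 -0.008   0.0524] [ 3.12 -1.78  0.01] 0.0
(85, 195) [-0.007  -0.0118  0.0425] [ 5.72 -3.28  0.01] 0.0
(70, 195) [-0.0078 -0.0132  0.0319] [ 8.32 -4.79  0.01] 0.0
(50, 195) [-0.0067 -0.0114  0.0177] [11.78 -6.79  0.02] 0.0
(25, 215) [-0.0021 -0.0034  0.0224] [16.11 -9.29  0.02] 0.0
(0, 226) [0.0053 0.0094 0.0234] [ 2.044e+01 -1.180e+01  2.000e-02] 0.0
```

Emit:
{"method": "apply_moves", "body": {"increments": [{"tx": 0, "ty": 0, "tz": 0.02, "rx": 0, "ry": 0, "rz": 0, "claw": 0.055}, {"tx": 0, "ty": 0, "tz": 0.045, "rx": 0, "ry": 0, "rz": 0, "claw": 0.055}, {"tx": 0, "ty": 0, "tz": 0.062, "rx": 0, "ry": 0, "rz": 0, "claw": 0.055}, {"tx": -0.003, "ty": -0.005, "tz": 0.058, "rx": 1.5, "ry": -0.87, "rz": 0, "claw": 0.055}, {"tx": -0.005, "ty": -0.008, "tz": 0.052, "rx": 3, "ry": -1.73, "rz": 0, "claw": 0.055}, {"tx": -0.006, "ty": -0.01, "tz": 0.047, "rx": 4.4, "ry": -2.54, "rz": 0, "claw": 0.055}, {"tx": -0.007, "ty": -0.012, "tz": 0.0425, "rx": 5.72, "ry": -3.3, "rz": 0, "claw": 0.055}, {"tx": -0.0075, "ty": -0.0125, "tz": 0.037, "rx": 7, "ry": -4.04, "rz": 0, "claw": 0.055}, {"tx": -0.0078, "ty": -0.0132, "tz": 0.032, "rx": 8.32, "ry": -4.8, "rz": 0, "claw": 0.055}, {"tx": -0.0075, "ty": -0.0125, "tz": 0.03, "rx": 9.5, "ry": -5.48, "rz": 0, "claw": 0.055}, {"tx": -0.007, "ty": -0.012, "tz": 0.03, "rx": 10.7, "ry": -6.18, "rz": 0, "claw": 0.055}, {"tx": -0.0067, "ty": -0.0114, "tz": 0.03, "rx": 11.78, "ry": -6.8, "rz": 0, "claw": 0.055}]}}

```text
clock: 18.0
eef_pos: [421.6, -97.2, 194.7]
tool_rot: [3.139, 0.084, 1.046]
force: [0.3, 0.5, -1.2]
width: 66.0
```

```bash
python3 p4.py|tail -3; cat > jar.py <<'E'
from h import *
# green pixels around the jar, count + save
for n,(x0,y0,x1,y1) in(("top",(250,240,310,300)),("side",(300,200,385,290))):
    im=get_image(n).astype(int); r,g,b=im[...,0],im[...,1],im[...,2]
    m=((g-np.maximum(r,b))>20).astype(np.uint8); k=cv2.connectedComponentsWithStats(m)
    print(n,[(int(s[4]),np.round(c,1).tolist()) for s,c in zip(k[2][1:],k[3][1:]) if s[4]>4])
E
python3 jar.py
```

```text
(50, 195) [ 0.0004  0.0004 -0.0128] [-0.02  0.05  0.01] 0.0
(25, 215) [ 0.005   0.0083 -0.0081] [ 4.31 -2.46  0.02] 0.0
(0, 226) [ 0.0124  0.0211 -0.0071] [ 8.64 -4.96  0.03] 0.0
top [(46, [55.4, 240.2]), (36, [278.9, 254.4]), (35, [270.0, 258.5]), (5, [280.8, 261.4]), (8, [287.5, 261.0]), (16, [268.1, 268.5])]
side [(113, [346.6, 241.3]), (100, [333.9, 246.0]), (94, [350.6, 254.4])]
```

Emit:
{"method": "apply_moves", "body": {"increments": [{"tx": 0.001, "ty": 0.002, "tz": 0, "rx": 0.87, "ry": -0.5, "rz": 0, "claw": 0.055}, {"tx": 0.002, "ty": 0.0035, "tz": 0, "rx": 1.73, "ry": -1, "rz": 0, "claw": 0.055}, {"tx": 0.003, "ty": 0.005, "tz": 0, "rx": 2.6, "ry": -1.5, "rz": 0, "claw": 0.055}, {"tx": 0.004, "ty": 0.007, "tz": 0, "rx": 3.46, "ry": -2, "rz": 0, "claw": 0.055}, {"tx": 0.005, "ty": 0.008, "tz": 0, "rx": 4.33, "ry": -2.5, "rz": 0, "claw": 0.055}, {"tx": 0.006, "ty": 0.011, "tz": 0, "rx": 5.2, "ry": -3, "rz": 0, "claw": 0.055}, {"tx": 0.008, "ty": 0.014, "tz": 0, "rx": 6.06, "ry": -3.5, "rz": 0, "claw": 0.055}, {"tx": 0.01, "ty": 0.017, "tz": 0, "rx": 6.93, "ry": -4, "rz": 0, "claw": 0.055}, {"tx": 0.011, "ty": 0.019, "tz": 0, "rx": 7.8, "ry": -4.5, "rz": 0, "claw": 0.055}, {"tx": 0.0124, "ty": 0.021, "tz": 0, "rx": 8.64, "ry": -4.98, "rz": 0, "claw": 0.055}, {"tx": 0.0124, "ty": 0.021, "tz": 0, "rx": 8.64, "ry": -4.98, "rz": 0, "claw": 0.055}]}}

```text
clock: 19.2
eef_pos: [433.8, -76.2, 191.7]
tool_rot: [-3.132, -0.785, 1.038]
force: [-0.5, 0.1, 0.1]
width: 66.2
```

Emit:
{"method": "apply_moves", "body": {"increments": [{"tx": 0.01, "ty": 0.03, "tz": 0.005, "rx": 0, "ry": 0, "rz": 1, "claw": 0.055}, {"tx": 0.022, "ty": 0.07, "tz": 0.01, "rx": 0, "ry": 0, "rz": 2, "claw": 0.055}, {"tx": 0.035, "ty": 0.11, "tz": 0.012, "rx": 0, "ry": 0, "rz": 3, "claw": 0.055}, {"tx": 0.048, "ty": 0.15, "tz": 0.012, "rx": 0, "ry": 0, "rz": 4.3, "claw": 0.055}, {"tx": 0.06, "ty": 0.185, "tz": 0.012, "rx": 0, "ry": 0, "rz": 5.3, "claw": 0.055}, {"tx": 0.068, "ty": 0.22, "tz": 0.012, "rx": 0, "ry": 0, "rz": 6.5, "claw": 0.055}, {"tx": 0.075, "ty": 0.26, "tz": 0.012, "rx": 0, "ry": 0, "rz": 7.8, "claw": 0.055}, {"tx": 0.082, "ty": 0.3, "tz": 0.012, "rx": 0, "ry": 0, "rz": 9.2, "claw": 0.055}, {"tx": 0.09, "ty": 0.34, "tz": 0.012, "rx": 0, "ry": 0, "rz": 10.5, "claw": 0.055}, {"tx": 0.096, "ty": 0.375, "tz": 0.012, "rx": 0, "ry": 0, "rz": 11.5, "claw": 0.055}, {"tx": 0.098, "ty": 0.396, "tz": 0.012, "rx": 0, "ry": 0, "rz": 12, "claw": 0.055}, {"tx": 0.098, "ty": 0.396, "tz": 0.012, "rx": 0, "ry": 0, "rz": 12, "claw": 0.055}]}}

```text
clock: 20.4
eef_pos: [529.8, 327.5, 206.8]
tool_rot: [3.141, -0.782, 2.105]
force: [-0.5, -0.7, -0.2]
width: 65.6
```

```bash
cat > p5.py <<'E'
from plan import *
log();d=np.pi/180; s=read_state(); p0=np.array(s['eef_pos']); r0=R.from_euler('xyz',s['tool_rot'])
for u in(60,3,0):
    p,r=grasp_pose(120*d,45*d,0,cup,36,u); print(u,np.round((p-p0)/1000,4),np.round((r*r0.inv()).as_rotvec()/d/5,2))
E
python3 p5.py; python3 jar.py
```

```text
20.4 [529.8 327.5 206.8] [ 3.141 -0.782  2.105] [ 0.163  0.887 -0.695  1.563 -0.297  0.997  0.355] [-0.5 -0.7 -0.2] 65.6
60 [ 0.002  -0.0076 -0.1292] [ 0.04  0.02 -0.12]
3 [ 0.002  -0.0076 -0.1862] [ 0.04  0.02 -0.12]
0 [ 0.002  -0.0076 -0.1892] [ 0.04  0.02 -0.12]
top [(45, [55.5, 240.2])]
side [(110, [346.6, 241.4]), (95, [333.9, 245.7]), (93, [350.4, 254.2])]
```

Emit:
{"method": "apply_moves", "body": {"increments": [{"tx": 0.002, "ty": -0.0076, "tz": -0.04, "rx": 0.04, "ry": 0.02, "rz": -0.12, "claw": 0.055}, {"tx": 0.002, "ty": -0.0076, "tz": -0.08, "rx": 0.04, "ry": 0.02, "rz": -0.12, "claw": 0.055}, {"tx": 0.002, "ty": -0.0076, "tz": -0.12, "rx": 0.04, "ry": 0.02, "rz": -0.12, "claw": 0.055}, {"tx": 0.002, "ty": -0.0076, "tz": -0.15, "rx": 0.04, "ry": 0.02, "rz": -0.12, "claw": 0.055}, {"tx": 0.002, "ty": -0.0076, "tz": -0.17, "rx": 0.04, "ry": 0.02, "rz": -0.12, "claw": 0.055}, {"tx": 0.002, "ty": -0.0076, "tz": -0.178, "rx": 0.04, "ry": 0.02, "rz": -0.12, "claw": 0.055}, {"tx": 0.002, "ty": -0.0076, "tz": -0.178, "rx": 0.04, "ry": 0.02, "rz": -0.12, "claw": 0.055}, {"tx": 0.002, "ty": -0.0076, "tz": -0.178, "rx": 0.04, "ry": 0.02, "rz": -0.12, "claw": 0.055}]}}

```text
clock: 21.3
eef_pos: [535.0, 312.7, 28.7]
tool_rot: [3.141, -0.785, 2.083]
force: [-0.4, 0.2, -0.6]
width: 66.2
```

```bash
python3 p5.py; python3 -c "
from h import *
crop('side','pics/s9.png',150,290,310,420,4.8)"
```

```text
21.3 [535.  312.7  28.7] [ 3.141 -0.785  2.083] [ 0.166  1.144 -0.642  1.595 -0.24   0.774  0.492] [-0.4  0.2 -0.6] 66.2
60 [-0.0032  0.0072  0.0489] [-0.    0.    0.13]
3 [-0.0032  0.0072 -0.0081] [-0.    0.    0.13]
0 [-0.0032  0.0072 -0.0111] [-0.    0.    0.13]
```

Emit:
{"method": "apply_moves", "body": {"increments": [{"tx": 0, "ty": 0, "tz": -0.003, "rx": 0, "ry": 0, "rz": 0, "claw": 0.055}, {"tx": 0, "ty": 0, "tz": -0.006, "rx": 0, "ry": 0, "rz": 0, "claw": 0.055}, {"tx": 0, "ty": 0, "tz": -0.009, "rx": 0, "ry": 0, "rz": 0, "claw": 0.055}, {"tx": 0, "ty": 0, "tz": -0.0105, "rx": 0, "ry": 0, "rz": 0, "claw": 0.055}, {"tx": 0, "ty": 0, "tz": -0.0105, "rx": 0, "ry": 0, "rz": 0, "claw": 0.055}]}}

```text
clock: 21.85
eef_pos: [534.4, 312.8, 18.0]
tool_rot: [-3.141, -0.787, 2.083]
force: [0.1, -3.5, 5.3]
width: 66.0
```

Contact reads 5 N. I'll release and back out along the approach direction.

Emit:
{"method": "apply_moves", "body": {"increments": [{"tx": 0, "ty": 0, "tz": 0, "rx": 0, "ry": 0, "rz": 0, "claw": 0.085}, {"tx": 0, "ty": 0, "tz": 0, "rx": 0, "ry": 0, "rz": 0, "claw": 0.085}, {"tx": 0, "ty": 0, "tz": 0, "rx": 0, "ry": 0, "rz": 0, "claw": 0.085}, {"tx": 0, "ty": 0, "tz": 0, "rx": 0, "ry": 0, "rz": 0, "claw": 0.085}, {"tx": 0.01, "ty": -0.0175, "tz": 0.02, "rx": 0, "ry": 0, "rz": 0, "claw": 0.085}, {"tx": 0.0236, "ty": -0.0408, "tz": 0.0471, "rx": 0, "ry": 0, "rz": 0, "claw": 0.085}, {"tx": 0.0354, "ty": -0.0612, "tz": 0.0707, "rx": 0, "ry": 0, "rz": 0, "claw": 0.085}, {"tx": 0.0472, "ty": -0.0816, "tz": 0.0943, "rx": 0, "ry": 0, "rz": 0, "claw": 0.085}, {"tx": 0.0472, "ty": -0.08, "tz": 0.14, "rx": 0, "ry": 0, "rz": 0, "claw": 0.085}, {"tx": 0.0472, "ty": -0.08, "tz": 0.18, "rx": 0, "ry": 0, "rz": 0, "claw": 0.085}, {"tx": 0.0472, "ty": -0.08, "tz": 0.22, "rx": 0, "ry": 0, "rz": 0, "claw": 0.085}]}}

```text
clock: 22.95
eef_pos: [581.3, 232.8, 238.7]
tool_rot: [-3.141, -0.786, 2.083]
force: [0.1, -0.6, 0.0]
width: 85.1
```

```bash
python3 - <<'E'
from h import *
log()
a=[cv2.cvtColor(get_image(n),cv2.COLOR_RGB2BGR) for n in("side","top")]
s=cv2.resize(a[0][180:415,190:390],(400,470),interpolation=3); t=cv2.resize(a[1][180:300,130:340],(400,229),interpolation=3); t2=cv2.resize(a[1][235:295,245:315],(280,240),interpolation=3)
o=np.zeros((470,800,3),np.uint8); o[:,:400]=s; o[:229,400:]=t; o[229:469,400:680]=t2
cv2.imwrite("pics/final.png",o)
E
python3 jar.py
```

```text
22.95 [581.3 232.8 238.7] [-3.141 -0.786  2.083] [ 0.277  0.888 -0.666  1.423 -0.27   1.202  0.397] [ 0.1 -0.6  0. ] 85.1
top [(47, [55.5, 240.2]), (36, [278.9, 254.4]), (36, [270.2, 258.5]), (36, [280.2, 263.3]), (37, [269.9, 268.5]), (38, [276.6, 273.1])]
side [(111, [346.6, 241.3]), (99, [333.9, 245.8]), (90, [350.6, 254.2])]
```

View pics/final.png

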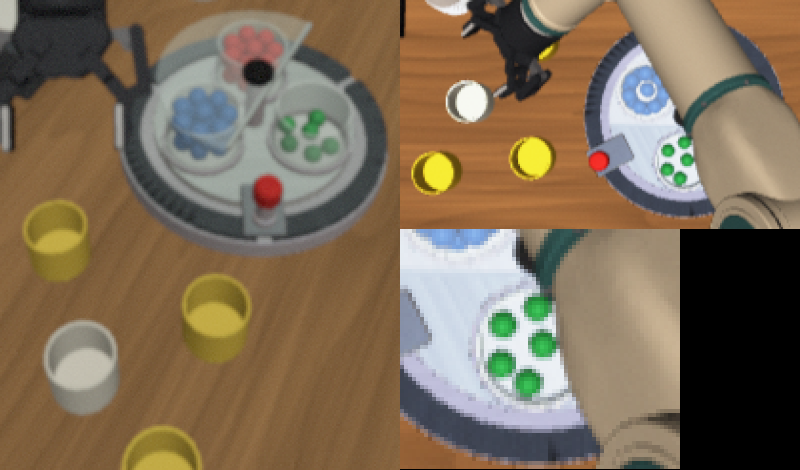

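The cup stands upright and empty near its old spot at crop (82,365). The plunger is in its notch at (266,195). Five sweets are clear in the jar, but the arm hides its right part in the top view. I'll move the arm aside and count again with image code.

Emit:
{"method": "apply_moves", "body": {"increments": [{"tx": 0, "ty": 0.04, "tz": 0.05, "rx": -1.5, "ry": -0.87, "rz": 0, "claw": 0.085}, {"tx": 0, "ty": 0.08, "tz": 0.09, "rx": -3, "ry": -1.73, "rz": 0, "claw": 0.085}, {"tx": 0, "ty": 0.12, "tz": 0.12, "rx": -4.5, "ry": -2.6, "rz": 0, "claw": 0.085}, {"tx": 0, "ty": 0.16, "tz": 0.12, "rx": -6, "ry": -3.46, "rz": -1, "claw": 0.085}, {"tx": -0.03, "ty": 0.2, "tz": 0.12, "rx": -7.8, "ry": -4.5, "rz": 0, "claw": 0.085}, {"tx": -0.07, "ty": 0.24, "tz": 0.12, "rx": -7.8, "ry": -4.5, "rz": 0, "claw": 0.085}, {"tx": -0.11, "ty": 0.27, "tz": 0.12, "rx": -7.8, "ry": -4.5, "rz": 0, "claw": 0.085}, {"tx": -0.15, "ty": 0.3, "tz": 0.12, "rx": -7.8, "ry": -4.5, "rz": 0, "claw": 0.085}, {"tx": -0.15, "ty": 0.3, "tz": 0.12, "rx": -7.8, "ry": -4.5, "rz": 0, "claw": 0.085}, {"tx": -0.15, "ty": 0.3, "tz": 0.12, "rx": -7.8, "ry": -4.5, "rz": 0, "claw": 0.085}]}}

```text
clock: 24.15
eef_pos: [428.1, 534.6, 355.2]
tool_rot: [3.138, -0.0, 2.092]
force: [0.1, 0.2, -0.1]
width: 84.9
```

```bash
cat > fin.py <<'E'
from h import *
log()
T=get_image("top").astype(int); Sd=get_image("side").astype(int)
for n,im in(("top",T),("side",Sd)):
    m=((im[...,1]-np.maximum(im[...,0],im[...,2]))>20).astype(np.uint8); k=cv2.connectedComponentsWithStats(m)
    for s,c in zip(k[2][1:],k[3][1:]):
        if s[4]>4: print(n,int(s[4]),np.round(c,1),*( [np.round(at("top",*c,61)[:2]-[449,-50],0),"side px",px("side",at("top",*c,61))] if n=="top" else []))
E
python3 fin.py; python3 - <<'E'
from h import *
# jar colour at hidden part, top
im=get_image("top")
for p in([470,-80,108],[449,-90,108],[480,-50,50]): u,v=px("top",p); print(p,(u,v),im[int(v),int(u)])
E
```

```text
24.15 [428.1 534.6 355.2] [ 3.138 -0.     2.092] [-0.745  0.613 -0.37   1.219  0.217  1.343 -0.58 ] [ 0.1  0.2 -0.1] 84.9
top 46 [ 55.4 240.2] [ 68. 681.] side px [104.4 583.1]
top 36 [278.9 254.4] [29.  0.] side px [332.8 242.9]
top 36 [270.2 258.5] [16. 27.] side px [333.5 252.4]
top 76 [284.  263.4] [  2. -15.] side px [345.8 242.5]
top 37 [269.9 268.5] [-14.  27.] side px [345.6 257.2]
top 38 [276.6 273.1] [-27.   7.] side px [354.2 253.4]
side 108 [346.6 241.5]
side 98 [333.8 245.8]
side 44 [354.8 252.4]
side 47 [346.3 256. ]
[470, -80, 108] (np.float64(289.5), np.float64(257.5)) [223 229 234]
[449, -90, 108] (np.float64(292.9), np.float64(264.8)) [182 193 192]
[480, -50, 50] (np.float64(278.9), np.float64(253.6)) [ 44 161  68]
```

Six sweets counted: four single blobs of 36–38 px and one double blob of 76 px, all within 31 mm of the jar centre. I'll check the knob height once more and hand in.

```bash
python3 - <<'E'
from h import *
im=get_image('side').astype(int);r,g=im[...,0],im[...,1]
ys,xs=np.nonzero(((r>120)&(g<70))[255:300,300:345]);print("knob",xs.mean()+300,ys.mean()+255,len(xs), "home/up", px('side',[449.2,79.7,104]),px('side',[449.2,79.7,116]))
im=get_image('top').astype(int); m=((im.min(2)>170)).astype(np.uint8); m[:, :140]=0; m[:,190:]=0; m[:210]=0; m[260:]=0
ys,xs=np.nonzero(m); c=((xs.min()+xs.max())/2,(ys.min()+ys.max())/2); print("cup",c,at("top",*c,56))
finish_job(); s=read_state(); print(s['clock'],s['force'])
E
```

```text
knob 323.84496124031006 274.08527131782944 129 home/up [324.  275.7] [324.5 272.1]
cup (np.float64(164.5), np.float64(232.5)) [542.7 300.5  56. ]
the job is handed in; nothing more can be done
the job is handed in; nothing more can be done
```

I handed the job in at about 24 s of the 69 s allowed; `finish_job` gives no verdict. I lifted the plunger and turned the deck +120° so the empty jar stood at the opening. I then lowered the plunger into its notch, poured the cup into the jar, and stood the cup back at about (543, 300) mm.

**Last checks:**
- **Sweets:** all six are in the jar. The top view gives four single blobs and one double-size blob, so two touching sweets were counted by area. The farthest measured centre is about 31 mm from the jar centre, against a limit of 36 mm.
- **Plunger:** the knob's position in the side view (row 274.1) was unchanged since I let it go. The models put home at row 275.7 and raised at 272.1. At the start, when the plunger was home, the same measurement also read about 2.4 px high, so I take it as home.
- **Cup:** the last picture viewed shows it upright and empty on the counter. I checked the tilt only by eye.
- **Arm:** it is clear of everything, at 355 mm height with the force near zero.
- **Bystanders and other jars:** I saw no sign that any had moved, but did not measure them at the end.

Nothing failed or disagreed, apart from that small offset in the knob reading.

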